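# Press a module onto its test contacts with one turn of the hand wheel

## Robot

A 7-joint arm with a two-finger parallel gripper is mounted at the origin on a cart in front of the work surface, level with it; the furniture and walls round the work are solid. World frame = base frame: x ahead of the robot, y to its left, z up, the work surface at z = 0. Lengths are in m, angles in rad, forces in N, time in s.
With the tool pointing down it reaches from about 0.425 to 0.925 m from the base axis. Payload 6.8 kg.
Tool frame: the origin (TCP) lies at the very end of the fingers, on their centre line; the grasp point (between the pads) lies 19 mm behind it (hold_point_z is the distance from the TCP to the grasp point, in m); z points along the fingers, y is the direction in which the jaws open and shut (so a half turn about z gives the same grasp; the last joint's range is limited). The gripper opens to 85 mm and grips with 20 to 120 N. Pads are 22 mm wide; open, the fingers measure 114 mm over their backs; the gripper's body (76 mm by 85 mm) begins 54 mm behind the grasp point. The pads swing forward as they close: fully open they stand 13 mm farther back than shut.
Start: joints at [-1.309, 0.477, 0.022, 1.555, -0.011, 1.109, -0.083], TCP at [0.244, 0.629, 0.231] pointing down, gripper open.
Joint ranges: [-2.96, 2.96], [-0.34, 2.1], [-1.41, 1.46], [0.24, 2.44], [-1.37, 4.51], [0.17, 1.92], [-2.96, 2.96]. Speed limits (rad/s): [2.39, 2.39, 3.14, 3.14, 3.14, 3.14, 3.14].

## Interface

Orientations are given as a unit quaternion [w, x, y, z].
In Python, from station import get_obs, read_camera, calibration, hand_in, regions_of, hold_point_z gives the robot as it stands.
- The arm moves only by the tool send_rows, never from a script. Its argument "motion" is text: rows parted by semicolons, each of 7 numbers parted by spaces: the shift along the world's x, y, z in cm, then the turn, a rotation vector about the world's x, y, z in degrees, then the closure, from 0 (fully open) to 1 (shut). In form: dx dy dz rx ry rz fingers; .... A call has 1 to 20 rows; each row shifts and turns the pose as measured when the row begins; what a row does not reach is not made up. A row lasts 1/12 s, in which the tool goes at most 41.7 mm and 7.16 degrees, less where a joint would pass 70% of its speed; a pose out of reach is approached as far as the arm can. A call is refused whole if a number of a shift passes 4.17 or a number of a turn 7.16, either way. A call with a gripper value outside its range is refused whole. The fingers move at their own pace and stop on an object; "newtons" is the grip in N (left out, the last holds). Time passes only in rows, so rows that do not move let the fingers close. It gives the time, the measured TCP pose, the force and the opening at its end, in the units of the state.
- get_obs(): the state, without advancing time (a new reading comes with each control period).
- read_camera(name): name is "scene" or "top" or "wrist"; returns the picture (384x512x3 uint8, red, green, blue); there is no depth.
- calibration(name): a dict with "mtx" (3x3 intrinsics, pixels), "R" (3x3) and "t" (3): a world point X has camera coordinates R X + t; the wrist camera has in their place "hand_eye" (4x4, takes a point from camera to tool coordinates, whose origin is the TCP and whose axes are the flange's). Camera axes: x right, y down, z forward; pixel columns grow to the right and rows downward; lengths in m; the calibration is good to about 2 mm. A picture is of the moment at which its call begins: read the wrist's pose just before it. calibration takes no time and is no camera call.
- hand_in(): hands the job in, once; it reports no verdict.
Trained networks look in the newest picture that a camera, given by its name, has taken for a name from the list of things; names that differ only in an ending like _2 or _b are one class to them, and where a whole thing is asked for, a point or a joint stands for the part that bears it (a point fixed in the world has none). Each returns a list of dicts, best first, with "conf" (0 to 1); they miss things now and then, are a little off and sometimes report something else, mostly with a low value. They report only what shows in the picture. A call takes as long as a camera call. They do not tell look-alikes from the thing itself.
- regions_of(thing, camera): "region" (384x512 bool, what is visible of it) and "point" ([column, row] in pixels, amid what is visible of it).
The state is a dict: "t": time; "q": joint angles; "joint_vel": joint speeds; "joint_torque": joint torques, N m; "eef_pos": TCP position; "tool_rot": TCP orientation; "contact_force": force on the tool from outside, world axes, zero at the start; "torque": the same for the moment, N m; "gripper_width": opening from 0.0 (shut) to 1.0 (fully open).
Only numpy, scipy, OpenCV 4.12 (cv2) and the standard library are available. Lean on these libraries where they do the work, as an engineer would, in place of code of your own. Each camera call takes 0.05 s, during which the arm holds its last target.

## Task

Put the module under test, using fingertips only: push the loading slide of the screw press fully home by its upright end plate, so that the module lies under the ram, then push the hand wheel round by its handle clockwise (seen from above) through exactly one turn, so that the handle is back where it began and the ram presses the module down onto its contacts. Grip nothing, do not touch or lift the module, leave the things standing round the press where they are, and finish with the hand clear.

Things in the scene. Friction and masses are not known exactly. Their poses are not given: they have to be found in the camera images.
- press: Bench screw press, bolted down: aluminium base plate 128 x 205 x 12 mm, grey portal (two columns and a crossbeam 128 x 52 mm, top 107 mm above the worktop), vertical ram in the middle, hand wheel on top. Origin on the worktop under the wheel's axis; z up; the loading slide runs along its y axis, sticks out of the -y side and is pushed home toward +y; -x is the worker's side. The base plate reaches from y = -145 to +60 mm
- slide (a joint): travel of the loading slide in m: 0 as it stands, pulled out; 0.090 = fully home against the stop, nest under the ram. Friction about 1.2 N, it stays where it is left
- push_plate (a point): point in the middle of the upright aluminium end plate by which the slide is pushed, 32 mm above the worktop. The plate is 44 mm wide (x of the press), 8 mm thick (y of the press), from 6 to 52 mm above the worktop; its outer face lies 4 mm beyond this point on the -y side. Axes as those of the press. When home this point lies 161 mm from the wheel's axis
- wheel (a joint): angle of the hand wheel in rad, grows as the wheel is turned clockwise seen from above (which lowers the ram 8 mm a turn), counts on through full turns (one turn = 6.283); starts anywhere from -0.6 to 0.6. Turning takes about 0.08 N m (1.5 N at the handle), and it stays where it is left
- wheel_handle (a point): middle of the upright black handle on the hand wheel: a round grip 17 mm in diameter and 50 mm tall, 143 to 193 mm above the worktop (this point at 168 mm); its centre runs on a circle of 58 mm radius about the press's z axis. At wheel angle 0 it lies on the press's -x side. The wheel is a dark rim 127 mm over all with three spokes, its rim top 141 mm above the worktop, the hub's top 149 mm
- test_module: moulded cover module 22 x 66 x 8 mm, 18 g, lying loose in the slide's nest on a sprung bed (the bed gives way under the ram, about 2 N at first and 0.9 N more a mm); origin in the centre of its underside, 33 mm above the worktop as it lies, 5 mm lower when pressed; long side along its y
- ram: ram of the press, steel foot with a black pad 18 x 56 mm; origin in the centre of the pad's underside, 44.5 mm above the worktop at wheel angle 0 (3.5 mm over the module), lower by 8 mm a turn
- small_driver: bystander: precision screwdriver with an orange handle, 156 mm long, 16 mm thick, lying in front of the press; origin in the middle of its underside
- tape_roll: bystander: black tape roll, 64 mm across, 19 mm high, lying flat behind the slide; origin in the middle of its underside
- foam_pad: bystander: green cleaning pad on a black holder, 24 x 44 x 13 mm, in front of the press; origin in the middle of its underside
- spare_nest: bystander: cream nest block 32 x 50 x 13 mm, behind the press; origin in the middle of its underside
- scanner: bystander: hand scanner lying on its side, 113 x 102 x 36 mm, to the left; origin in the middle of its underside
Mind the look-alikes: they are no part of the job. What is shaped like the test_module but brown or turquoise is not meant.

How it is judged:
On the way, in this order (a step that is already met when the one before it is completed fails the run):
1. the loading slide is fully home, the wheel not yet turned (value of joint slide above 0.087 m and value of joint wheel below 1 rad), for 0.1 s.
2. the wheel has gone half way round clockwise with the slide home (value of joint slide above 0.087 m and value of joint wheel above 3 rad).
3. one turn is complete and the ram presses the module (value of joint wheel above 5.3 rad and distance of wheel_handle from where it was at the start of the episode below 0.02 m and contact force between ram and test_module above 2 N), for 0.2 s.
At the end, for the whole second after the job is handed in: The slide is home (within 3 mm of its stop), the wheel stands still exactly one clockwise turn on from its start, its handle within 20 mm (20 degrees) of where it began, and the ram presses the module level down on its sprung bed (at least 2.5 mm down, more than 2 N) (all of step 3 and value of joint slide above 0.087 m and value of joint wheel below 7.27 rad and velocity of joint wheel between -0.05 and 0.05 rad/s and z of test_module in the frame of press below 0.0305 m and horizontal distance between test_module and ram below 0.006 m and angle between test_module's own z axis and vertical below 0.1 rad); the robot touches nothing.
It fails at once if the wheel is turned before the slide is home (value of joint wheel above 1 rad and value of joint slide below 0.085 m).
It fails at once if the wheel is turned backward or far past one turn (angle below -1.0 or above 7.4 rad) (value of joint wheel above 7.4 rad or value of joint wheel below -1 rad).
It fails at once if the handle or the push plate is gripped between the fingers ((horizontal distance between the grasp point and wheel_handle below 0.008 m and contact force between the fingers and press above 1 N) or (y of the grasp point in the frame of push_plate between -0.005 and 0.005 m and x of the grasp point in the frame of push_plate between -0.03 and 0.03 m and contact force between the fingers and press above 1 N)).
It fails at once if the module is touched by the robot or lifted out of its nest (contact force between any of the fingers, the arm and test_module above 0.3 N or z of test_module in the frame of press above 0.04 m).
It fails at once if a bystander is moved (distance of any of small_driver, tape_roll, foam_pad, spare_nest, scanner from where it was at the start of the episode above 0.03 m).
It also fails if it takes over 67 s, if anything falls off the work surface, if the arm or the gripper's body presses on something with over 40 N, if the wrist force passes 120 N, or if a joint passes its speed limit or range.

## Working session

There is one attempt and no reset: what is moved stays moved. The work goes in short steps, Python scripts to look and compute and a tool call to move; the robot and the scene stay as the last step left them, time stands still between calls to the robot, and variables do not carry over. Pictures are saved under pics/ and viewed, and the job is handed in when it is done.

Besides the shell and the picture viewer there is one more tool, called after "Emit:" by a JSON object that holds its "api" and its "payload". send_rows: Moves the arm, as the interface text tells. Its arguments: {"type":"object","properties":{"motion":{"type":"string"},"newtons":{"type":"number"}},"required":["motion"]}

```bash
ls; mkdir -p pics
python3 - <<'E'
from station import *
import cv2,numpy as np
o=get_obs(); print({k:np.round(v,3) for k,v in o.items()}); print(hold_point_z)
for c in ["scene","top","wrist"]:
    im=read_camera(c); cv2.imwrite(f"pics/{c}0.png",cv2.cvtColor(im,cv2.COLOR_RGB2BGR))
    print(c,calibration(c))
E
```

```text
pics
{'t': np.float64(0.0), 'q': array([-1.309,  0.478,  0.022,  1.556, -0.012,  1.109, -0.083]), 'joint_vel': array([ 0.   ,  0.001,  0.   , -0.   ,  0.001,  0.001, -0.002]), 'joint_torque': array([ 0.0000e+00, -5.9645e+01,  1.6080e+00, -2.8121e+01,  1.2000e-02,
        1.0000e-02,  0.0000e+00]), 'eef_pos': array([0.244, 0.629, 0.23 ]), 'tool_rot': array([-0.   ,  0.184,  0.983, -0.001]), 'contact_force': array([-0.239,  0.31 ,  0.069]), 'torque': array([-0.016,  0.003, -0.012]), 'gripper_width': np.float64(1.004)}
0.0187
scene {'mtx': array([[365.57233164,   0.        , 257.22082179],
       [  0.        , 365.57233164, 183.74181875],
       [  0.        ,   0.        ,   1.        ]]), 'R': array([[ 0.72296904, -0.69085925,  0.00540948],
       [-0.47459212, -0.50230985, -0.72280504],
       [ 0.50207379,  0.51999837, -0.69103083]]), 't': array([-0.40834361,  0.3329579 ,  0.69344875])}
top {'mtx': array([[411.59053501,   0.        , 258.32078684],
       [  0.        , 411.59053501, 186.08443357],
       [  0.        ,   0.        ,   1.        ]]), 'R': array([[ 3.90522758e-03, -9.99991566e-01,  1.27168989e-03],
       [-9.86097028e-01, -4.06222182e-03, -1.66120886e-01],
       [ 1.66124651e-01, -6.05269751e-04, -9.86104576e-01]]), 't': array([-0.03242026,  0.57979548,  1.27425004])}
wrist {'mtx': array([[312.80843527,   0.        , 254.78467787],
       [  0.        , 312.80843527, 193.52009261],
       [  0.        ,   0.        ,   1.        ]]), 'hand_eye': array([[ 1.42605252e-03, -9.44498091e-01, -3.28513809e-01,
         8.52720362e-02],
       [ 9.99998925e-01,  1.23451333e-03,  7.91612071e-04,
         5.91534531e-04],
       [-3.42121412e-04, -3.28514585e-01,  9.44498836e-01,
        -1.43170944e-01],
       [ 0.00000000e+00,  0.00000000e+00,  0.00000000e+00,
         1.00000000e+00]])}
```

View pics/scene0.png

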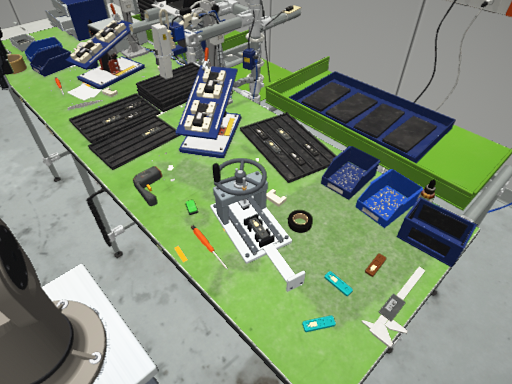

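View pics/top0.png

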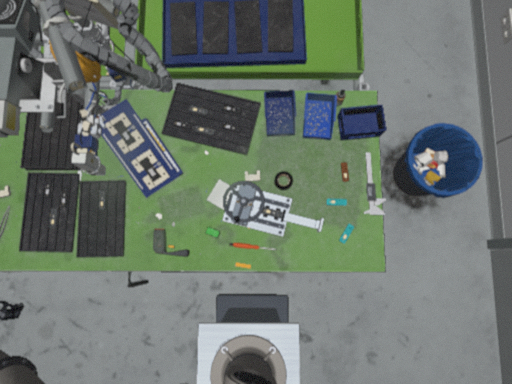

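View pics/wrist0.png

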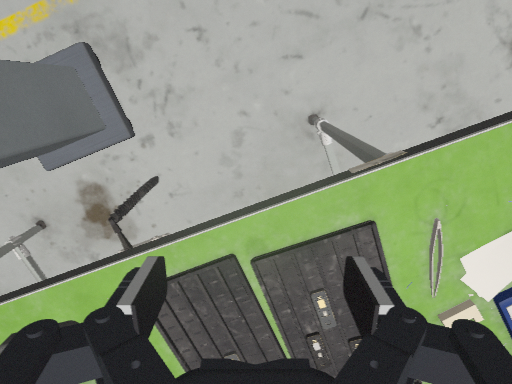

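```bash
cat > h.py <<'E'
from station import *
import cv2,numpy as np
def proj(c,P):
    K=calibration(c);P=np.atleast_2d(P);X=P@K["R"].T+K["t"];u=X@K["mtx"].T;return u[:,:2]/u[:,2:]
def back(c,uv,z):
    K=calibration(c);d=K["R"].T@np.linalg.solve(K["mtx"],[uv[0],uv[1],1]);o=-K["R"].T@K["t"];return o+d*(z-o[2])/d[2]
def ray(c,uv):
    K=calibration(c);d=K["R"].T@np.linalg.solve(K["mtx"],[uv[0],uv[1],1]);return -K["R"].T@K["t"],d/np.linalg.norm(d)
E
python3 - <<'E'
from h import *
for c in ["top","scene"]:
    im=read_camera(c)
    big=im.copy()
    for n,z in [("press",.05),("slide",.03),("push_plate",.032),("wheel",.14),("wheel_handle",.168),("test_module",.037),("small_driver",.008),("tape_roll",.01),("foam_pad",.006),("spare_nest",.006),("scanner",.018)]:
        for r in regions_of(n,c)[:3]:
            print(c,n,round(r["conf"],2),np.round(r["point"],1),r["region"].sum(),np.round(back(c,r["point"],z),3))
    if c=="top": b=im[140:270,180:350]; 
    else: b=im[140:310,160:360]
    cv2.imwrite(f"pics/{c}crop.png",cv2.cvtColor(cv2.resize(b,None,fx=4,fy=4,interpolation=cv2.INTER_CUBIC)[:600,:800],cv2.COLOR_RGB2BGR))
E
```

```text
top press 0.93 [256.  208.6] 2810 [ 0.507 -0.023  0.05 ]
top slide 0.98 [286.9 219.3] 599 [ 0.475 -0.122  0.03 ]
top push_plate 0.83 [296.6 218.7] 477 [ 0.477 -0.153  0.032]
top push_plate 0.57 [282.7 178.5] 224 [ 0.608 -0.11   0.032]
top wheel 0.8 [245.4 201. ] 798 [0.519 0.008 0.14 ]
top wheel_handle 0.89 [237.9 194.9] 557 [0.534 0.029 0.168]
top test_module 0.5 [271.3 213.4] 113 [ 0.493 -0.072  0.037]
top test_module 0.43 [336.5 200.3] 135 [ 0.536 -0.282  0.037]
top test_module 0.19 [241.1 203.9] 496 [0.523 0.025 0.037]
top small_driver 0.56 [287.8 181.3] 238 [ 0.603 -0.128  0.008]
top small_driver 0.45 [269.1 212. ] 133 [ 0.501 -0.066  0.008]
top tape_roll 0.55 [279.1 181.3] 229 [ 0.603 -0.099  0.01 ]
top foam_pad 0.34 [292.7 218.6] 519 [ 0.48  -0.143  0.006]
scene press 0.74 [249.7 212.4] 5342 [ 0.509 -0.031  0.05 ]
scene slide 0.96 [274.8 253.3] 1102 [ 0.478 -0.149  0.03 ]
scene slide 0.75 [274.1 195.5] 227 [ 0.609 -0.018  0.03 ]
scene push_plate 0.61 [273.5 252.6] 1192 [ 0.476 -0.146  0.032]
scene wheel 0.6 [238.9 176.6] 842 [0.513 0.01  0.14 ]
scene wheel_handle 0.98 [238.6 181. ] 932 [ 0.484 -0.024  0.168]
scene test_module 0.91 [317.6 322.8] 364 [ 0.418 -0.323  0.037]
scene test_module 0.81 [337.3 281.8] 256 [ 0.518 -0.294  0.037]
scene test_module 0.59 [372.4 265.1] 224 [ 0.608 -0.322  0.037]
scene small_driver 0.79 [202.7 236.9] 141 [0.396 0.017 0.008]
scene tape_roll 0.65 [275.6 255.5] 1109 [ 0.486 -0.145  0.01 ]
scene tape_roll 0.58 [302.4 216.5] 413 [ 0.623 -0.108  0.01 ]
scene tape_roll 0.15 [191.5 208.2] 127 [0.432 0.112 0.01 ]
scene foam_pad 0.61 [297.9 223.4] 467 [ 0.6   -0.113  0.006]
scene spare_nest 0.63 [277.4 196.6] 188 [ 0.63  -0.011  0.006]
scene scanner 0.81 [147.5 180.9] 597 [0.401 0.274 0.018]
```

View pics/topcrop.png

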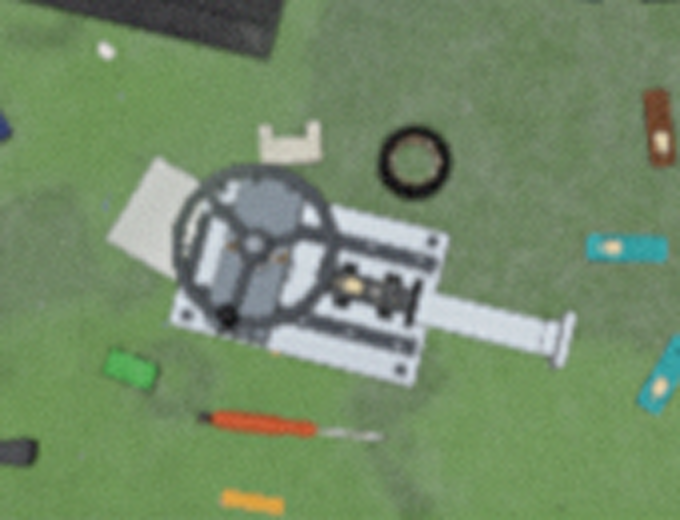

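View pics/scenecrop.png

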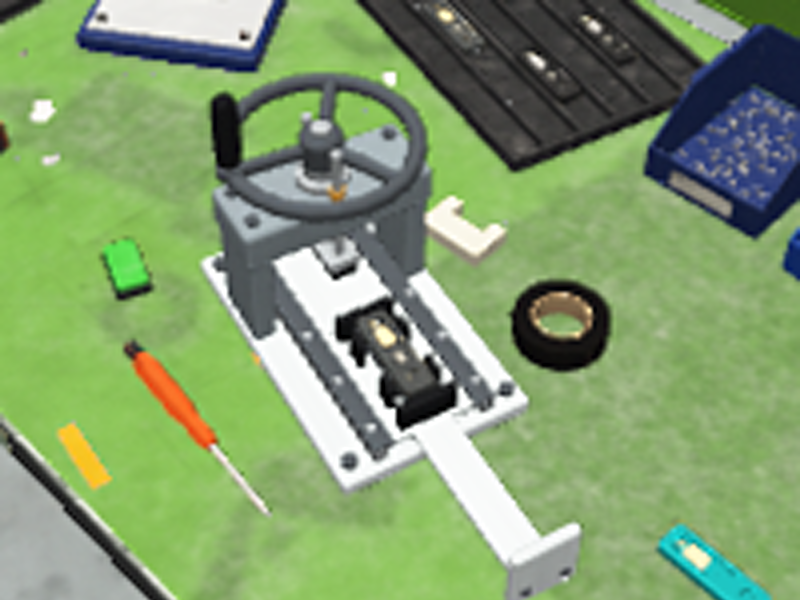

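```bash
cat > fit.py <<'E'
from h import *
from scipy.optimize import least_squares
T=lambda u,v:(180+u/4-.375,140+v/4-.375); S=lambda u,v:(160+u/4-.375,140+v/4-.375)
obs=[("top",(.064,-.145,.012),T(448,233)),("top",(-.064,-.145,.012),T(412,385)),("top",(-.064,.06,.012),T(172,322)),("top",(0,0,.149),T(254,242)),
("top",(.022,-.253,.052),T(573,315)),("top",(-.022,-.253,.052),T(563,365)),
("scene",(.064,-.145,.012),S(527,403)),("scene",(-.064,-.145,.012),S(347,486)),("scene",(-.064,.06,.012),S(203,262)),("scene",(0,0,.149),S(320,127)),
("scene",(.022,-.253,.052),S(577,526)),("scene",(-.022,-.253,.052),S(508,568)),
("top","h.188",T(228,316)),("scene","h.191",S(225,100)),("scene","h.145",S(230,165))]
def model(p):
    x,y,a,w=p; R=np.array([[np.cos(a),-np.sin(a),0],[np.sin(a),np.cos(a),0],[0,0,1]])
    r=[]
    for c,P,uv in obs:
        if isinstance(P,str): P=(-.058*np.cos(w),.058*np.sin(w),float(P[1:]))
        r.append(proj(c,R@np.array(P)+[x,y,0])[0]-uv)
    return np.array(r)
s=least_squares(lambda p:model(p).ravel(),[.52,.01,-.2,0],loss="soft_l1")
print(s.x,np.degrees(s.x[2:]))
for o,r in zip(obs,model(s.x)): print(o[0],o[1],np.round(r,2))
x,y,a,w=s.x;R=np.array([[np.cos(a),-np.sin(a)],[np.sin(a),np.cos(a)]])
print("plate",R@[0,-.251]+[x,y],"handle",R@[-.058*np.cos(w),.058*np.sin(w)]+[x,y])
E
python3 fit.py
```

```text
[ 0.52061965  0.01460545 -0.25548983  0.02006001] [-14.63848894   1.14935369]
top (0.064, -0.145, 0.012) [0.64 0.4 ]
top (-0.064, -0.145, 0.012) [0.02 0.26]
top (-0.064, 0.06, 0.012) [-0.94 -0.23]
top (0, 0, 0.149) [0.   0.07]
top (0.022, -0.253, 0.052) [ 0.3  -0.44]
top (-0.022, -0.253, 0.052) [-0.43  0.56]
scene (0.064, -0.145, 0.012) [ 0.69 -0.29]
scene (-0.064, -0.145, 0.012) [-1.12  0.5 ]
scene (-0.064, 0.06, 0.012) [-1.08 -0.72]
scene (0, 0, 0.149) [ 0.06 -0.04]
scene (0.022, -0.253, 0.052) [0.69 0.81]
scene (-0.022, -0.253, 0.052) [ 0.4  -0.84]
top h.188 [ 0.25 -0.74]
scene h.191 [-0.26  0.65]
scene h.145 [-0.05 -0.48]
plate [ 0.45718709 -0.228247  ] handle [0.46480766 0.03038586]
```

Emit:
{"api": "send_rows", "payload": {"motion": "0 0 4 0 0 0 1; 2 -3 4 0 0 0 1; 2.5 -3.2 0 0 0 0 1; 2.5 -3.2 0 0 0 0 1; 2.5 -3.2 0 0 0 0 1; 2.5 -3.2 0 0 0 0 1; 2.5 -3.2 0 0 0 0 1; 1.5 -3.8 0 0 0 0 1; 1.5 -3.8 0 0 0 0 1; 1.5 -3.8 0 0 0 0 1", "newtons": 40}}

```text
t: 2.18
eef_pos: [0.4259, 0.3306, 0.3084]
tool_rot: [-0.001, 0.174, 0.985, 0.003]
contact_force: [1.1, -0.1, 0.0]
gripper_width: 0.002
```

```bash
python3 -c "
from station import *
o=get_obs();print(o['q'].round(3),o['tool_rot'].round(3),o['eef_pos'],o['gripper_width'],o['contact_force'])"
```

```text
[-0.905  0.182  0.153  1.795 -0.035  1.165  0.48 ] [-0.001  0.174  0.985  0.003] [0.42590214 0.33061963 0.30836229] 0.0021130975380480436 [ 1.07017724 -0.09039627  0.01917897]
```

Emit:
{"api": "send_rows", "payload": {"motion": "1.2 -3.8 0 0 0 1 1; 1.2 -3.8 0 0 0 1 1; 1 -3.8 0 0 0 1 1; 1 -3.8 0 0 0 1 1; .5 -3.8 0 0 0 1 1; .5 -3.8 0 0 0 0.5 1; .2 -3.8 0 0 0 0 1; 0 -3.8 0 0 0 0 1; 0 -3.8 0 0 0 0 1; -.2 -3.8 0 0 0 0 1; -.2 -3.8 0 0 0 0 1; -.5 -3.8 0 0 0 0 1; -.5 -3.8 0 0 0 0 1; -.5 -3.8 0 0 0 0 1; -.5 -3.8 0 0 0 0 1; -.5 -3.8 0 0 0 0 1; -.5 -2 -2 0 0 0 1; 0 0 -1 0 0 0 1"}}

```text
t: 3.68
eef_pos: [0.4451, -0.3395, 0.2866]
tool_rot: [0.009, 0.13, 0.991, 0.003]
contact_force: [-0.0, 1.0, -0.9]
gripper_width: -0.001
```

```bash
cat > st.py <<'E'
from h import *
import sys
from scipy.spatial.transform import Rotation as Ro
PX,PY,PA=0.5206,0.0146,-0.2555
def st():
    o=get_obs();w,x,y,z=o['tool_rot'];M=Ro.from_quat([x,y,z,w]).as_matrix()
    p=o['eef_pos'];c,s=np.cos(PA),np.sin(PA);d=p[:2]-[PX,PY]
    print("t",round(o['t'],2),"tcp",p.round(4),"press xy",(np.array([c*d[0]+s*d[1],-s*d[0]+c*d[1]])*1e3).round(1),"yawY",np.degrees(np.arctan2(M[1,1],M[0,1])).round(1),"tilt",M[:,2].round(3),"q",o['q'].round(2),"F",o['contact_force'].round(1))
    return o
def press(P):
    c,s=np.cos(PA),np.sin(PA);return np.array([c*P[0]-s*P[1]+PX,s*P[0]+c*P[1]+PY])
def snap(c,name,box=None,f=4):
    im=read_camera(c)
    if box: im=cv2.resize(im[box[1]:box[3],box[0]:box[2]],None,fx=f,fy=f,interpolation=cv2.INTER_CUBIC)
    cv2.imwrite(f"pics/{name}.png",cv2.cvtColor(im,cv2.COLOR_RGB2BGR))
E
python3 -c "
from st import *
st();print(press((0,-.29)),press((0,-.165-.0145)))
snap('wrist','w1');snap('scene','s1',(160,140,360,290))"
```

```text
t 3.68 tcp [ 0.4451 -0.3395  0.2866] press xy [  16.5 -361.7] yawY 75.1 tilt [ 0.018  0.003 -1.   ] q [-0.    0.26  0.67  1.81 -0.2   1.12  2.05] F [-0.   1.  -0.9]
[ 0.44730853 -0.26598575] [ 0.47523511 -0.1590729 ]
```

View pics/w1.png

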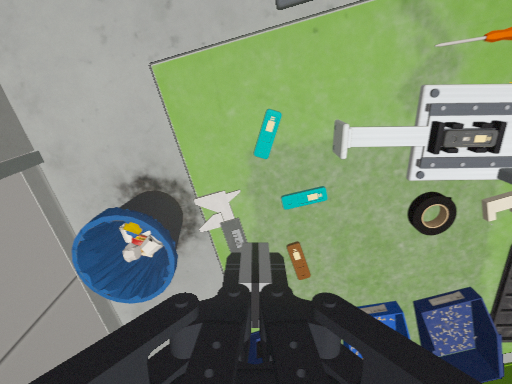

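View pics/s1.png

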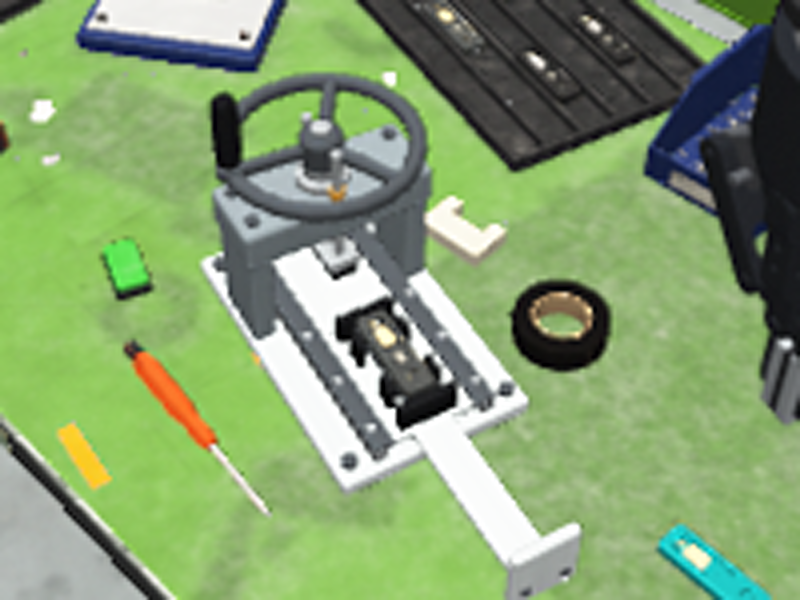

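Emit:
{"api": "send_rows", "payload": {"motion": "0.2 3.5 -2 0 0.5 0 1; 0.2 3.5 -3 0 0.5 0 1; 0.1 1.5 -4 0 0 0 1; 0 0 -4 0 0 0 1; 0 0 -4 0 0 0 1; 0 0 0 0 0 0 1"}}

```text
t: 4.28
eef_pos: [0.4592, -0.2372, 0.1177]
tool_rot: [0.007, 0.121, 0.993, 0.005]
contact_force: [-1.2, 1.8, -0.7]
gripper_width: -0.001
```

```bash
python3 -c "
from st import *
st()
for u in [(334,122),(334,160)]:
  pass
snap('wrist','w2');snap('scene','s2',(160,140,360,290))"
```

```text
t 4.28 tcp [ 0.4592 -0.2372  0.1177] press xy [   4.2 -259.1] yawY 76.1 tilt [ 0.014  0.008 -1.   ] q [-0.07  0.4   0.54  2.07 -0.32  0.74  2.  ] F [-1.2  1.8 -0.7]
```

View pics/w2.png

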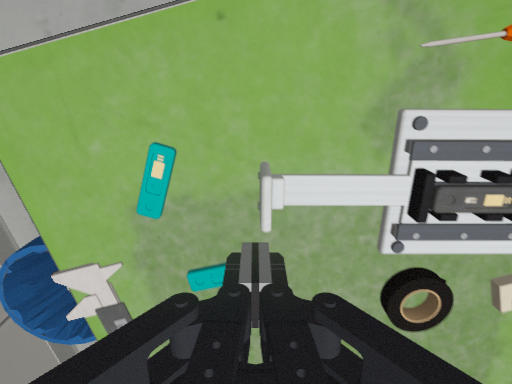

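View pics/s2.png

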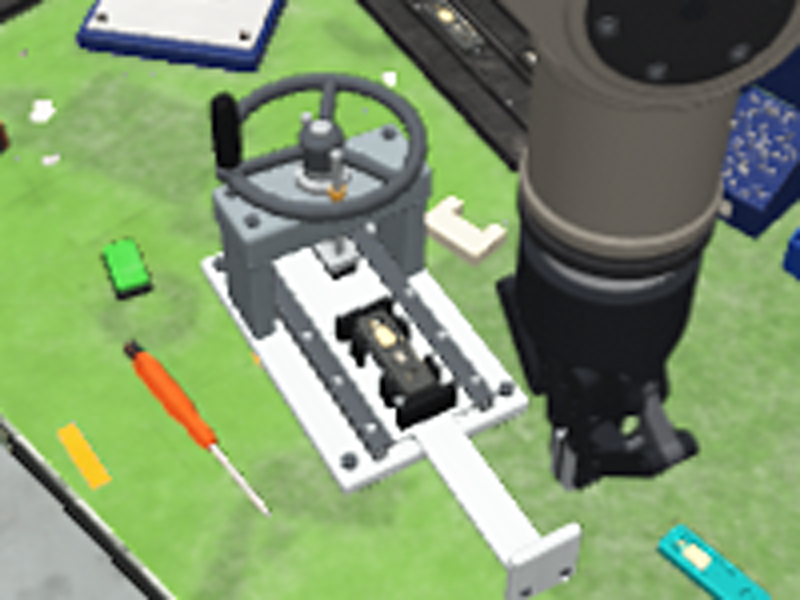

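```bash
cat >> st.py <<'E'
def wproj(P):
    o=get_obs();w,x,y,z=o['tool_rot'];M=Ro.from_quat([x,y,z,w]).as_matrix();K=calibration('wrist');H=K['hand_eye']
    tp=(np.atleast_2d(P)-o['eef_pos'])@M; cp=(tp-H[:3,3])@H[:3,:3]; u=cp@K['mtx'].T; return u[:,:2]/u[:,2:]
def wback(uv,zz,o=None):
    o=o or get_obs();w,x,y,z=o['tool_rot'];M=Ro.from_quat([x,y,z,w]).as_matrix();K=calibration('wrist');H=K['hand_eye']
    d=M@H[:3,:3]@np.linalg.solve(K['mtx'],[uv[0],uv[1],1]);c=o['eef_pos']+M@H[:3,3];return c+d*(zz-c[2])/d[2]
def topress(p):
    c,s=np.cos(PA),np.sin(PA);d=np.array(p[:2])-[PX,PY];return np.array([c*d[0]+s*d[1],-s*d[0]+c*d[1]])*1e3
E
python3 -c "
from st import *
for n,P in [('plate out top',(.022,-.255,.052)),('',(-.022,-.255,.052)),('base',(.064,-.145,.012)),('',(-.064,-.145,.012))]:
  print(n,wproj([*press(P),P[2]]))
for uv,z in [((261,232),.052),((260,164),.052),((381,253),.012),((400,111),.012)]: print(uv,topress(wback(uv,z)).round(1))
"
```

```text
plate out top [[261.27750056 222.02990939]]
 [[262.47409671 165.29090594]]
base [[378.30616061 245.23307619]]
 [[402.79411234 100.88637513]]
(261, 232) [  30.4 -255.1]
(260, 164) [ -22.9 -256.8]
(381, 253) [  72.2 -141.2]
(400, 111) [ -56.3 -145.9]
```

```bash
python3 -c "
from st import *
st();snap('wrist','w3');st()
for n,P in [('plate out top',(.022,-.255,.052)),('',(-.022,-.255,.052)),('base',(.064,-.145,.012)),('',(-.064,-.145,.012))]:
  print(n,wproj([*press(P),P[2]]))
"
```

```text
t 4.38 tcp [ 0.4625 -0.2406  0.1234] press xy [   8.3 -261.6] yawY 76.0 tilt [ 0.022  0.004 -1.   ] q [-0.07  0.4   0.55  2.06 -0.32  0.74  2.  ] F [0.8 0.2 0.6]
t 4.43 tcp [ 0.4635 -0.2421  0.125 ] press xy [   9.6 -262.8] yawY 75.9 tilt [ 0.026  0.003 -1.   ] q [-0.07  0.39  0.55  2.06 -0.32  0.74  2.  ] F [ 0.1 -0.2  1.2]
plate out top [[263.01455923 219.19107151]]
 [[264.24128002 162.56247141]]
base [[379.43959268 242.49036104]]
 [[404.07699251  98.23600331]]
```

View pics/w3.png

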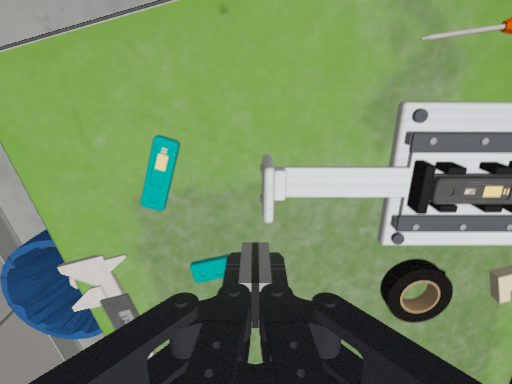

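Emit:
{"api": "send_rows", "payload": {"motion": "-0.7 -0.7 0 0 0.7 0 1; -0.7 -0.7 0 0 0.7 0 1; 0 0 0 0 0 0 1; 0 0 0 0 0 0 1; 0 0 0 0 0 0 1"}}

```text
t: 4.85
eef_pos: [0.4535, -0.262, 0.1353]
tool_rot: [0.008, 0.124, 0.992, -0.0]
contact_force: [0.6, -0.1, -0.9]
gripper_width: 0.002
```

```bash
python3 -c "
from st import *
st()"
```

```text
t 4.85 tcp [ 0.4535 -0.262   0.1353] press xy [   5.  -284.5] yawY 75.7 tilt [ 0.016 -0.002 -1.   ] q [-0.05  0.38  0.57  2.05 -0.3   0.77  2.02] F [ 0.6 -0.1 -0.9]
```

Emit:
{"api": "send_rows", "payload": {"motion": "-0.2 0 -2 0 0.4 0 1; -0.2 0 -2 0 0.3 0 1; 0 0 -2 0 0.2 0 1; 0 0 -1.5 0 0 0 1; 0 0 -1 0 0 0 1; 0 0 0 0 0 0 1; 0 0 0 0 0 0 1; 0 0 0 0 0 0 1"}}

```text
t: 5.52
eef_pos: [0.453, -0.2643, 0.052]
tool_rot: [0.005, 0.125, 0.992, -0.002]
contact_force: [-0.6, -0.4, -0.3]
gripper_width: 0.001
```

```bash
python3 -c "
from st import *
st()"
```

```text
t 5.52 tcp [ 0.453  -0.2643  0.052 ] press xy [   5.1 -287. ] yawY 75.6 tilt [ 0.01  -0.004 -1.   ] q [ 0.04  0.52  0.48  2.09 -0.41  0.61  2.11] F [-0.6 -0.4 -0.3]
```

Emit:
{"api": "send_rows", "payload": {"motion": "-0.3 0 -1.1 0 0.3 0 1; -0.2 0 -1.1 0 0.3 0 1; 0 0 0 0 0 0 1; 0 0 0 0 0 0 1; 0 0 0 0 0 0 1; 0.2 0.8 0 0 0 0 1; 0.2 0.8 0 0 0 0 1; 0.2 0.8 0 0 0 0 1; 0.2 0.8 0 0 0 0 1; 0.2 0.8 0 0 0 0 1; 0 0 0 0 0 0 1; 0 0 0 0 0 0 1"}}

```text
t: 6.52
eef_pos: [0.4608, -0.2201, 0.0308]
tool_rot: [0.002, 0.125, 0.992, -0.003]
contact_force: [-0.7, -1.6, -0.4]
gripper_width: 0.001
```

```bash
python3 -c "
from st import *
st();snap('scene','s3',(160,140,360,290));snap('wrist','w4')"
```

```text
t 6.52 tcp [ 0.4608 -0.2201  0.0308] press xy [   1.4 -242.2] yawY 75.7 tilt [ 0.004 -0.006 -1.   ] q [-0.04  0.55  0.46  2.12 -0.44  0.56  2.05] F [-0.7 -1.6 -0.4]
```

View pics/s3.png

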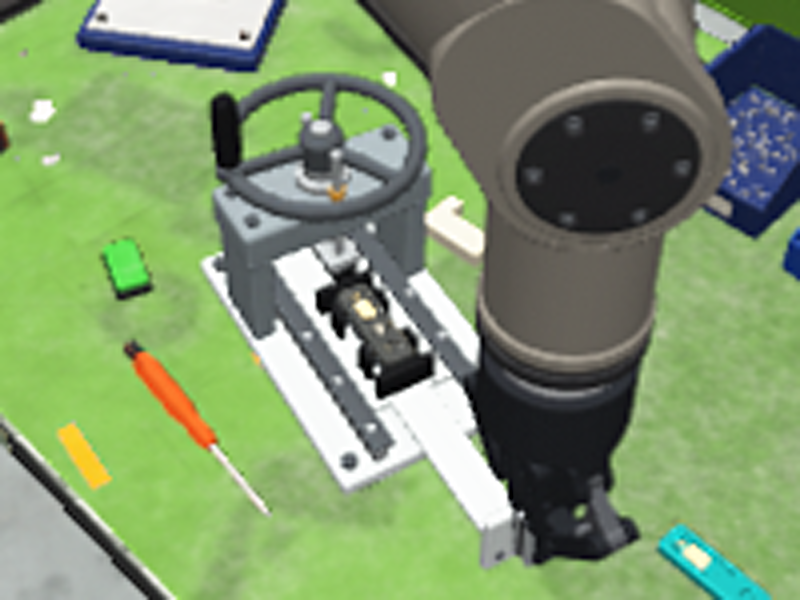

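View pics/w4.png

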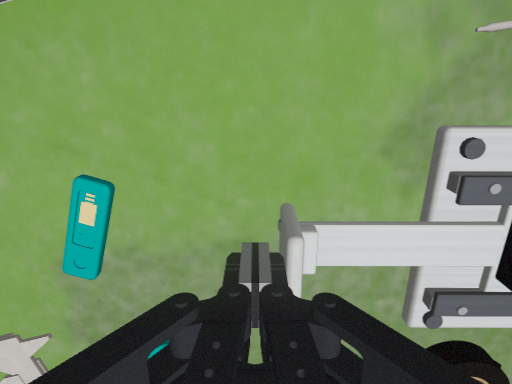

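Emit:
{"api": "send_rows", "payload": {"motion": "0.2 0.8 0 0 0 0 1; 0.2 0.8 0 0 0 0 1; 0.2 0.8 0 0 0 0 1; 0.2 0.8 0 0 0 0 1; 0.2 0.8 0 0 0 0 1; 0 0 0 0 0 0 1"}}

```text
t: 7.12
eef_pos: [0.4714, -0.1783, 0.0309]
tool_rot: [0.003, 0.127, 0.992, -0.004]
contact_force: [-0.1, -0.3, -0.5]
gripper_width: -0.003
```

```bash
python3 -c "
from st import *
st()"
```

```text
t 7.12 tcp [ 0.4714 -0.1783  0.0309] press xy [   1.1 -199. ] yawY 75.5 tilt [ 0.004 -0.008 -1.   ] q [-0.13  0.54  0.46  2.14 -0.44  0.55  1.97] F [-0.1 -0.3 -0.5]
```

Emit:
{"api": "send_rows", "payload": {"motion": "0.2 0.7 0 0 0 0 1; 0.15 0.5 0 0 0 0 1; 0.15 0.5 0 0 0 0 1; 0.15 0.5 0 0 0 0 1; 0.15 0.5 0 0 0 0 1"}}

```text
t: 7.53
eef_pos: [0.4766, -0.1579, 0.0311]
tool_rot: [0.002, 0.129, 0.992, -0.009]
contact_force: [-6.3, -22.6, -2.9]
gripper_width: -0.0
```

```bash
python3 -c "
from st import *
st();snap('scene','s4',(160,140,360,290));st();snap('wrist','w5')"
```

```text
t 7.53 tcp [ 0.4766 -0.1579  0.0311] press xy [   1.  -178.1] yawY 75.1 tilt [ 0.002 -0.019 -1.   ] q [-0.2   0.54  0.48  2.14 -0.44  0.54  1.91] F [ -6.3 -22.6  -2.9]
t 7.58 tcp [ 0.4765 -0.1581  0.0311] press xy [   1.  -178.2] yawY 75.1 tilt [ 0.002 -0.02  -1.   ] q [-0.2   0.54  0.48  2.14 -0.44  0.54  1.91] F [ -4.4 -16.8  -0.5]
```

View pics/s4.png

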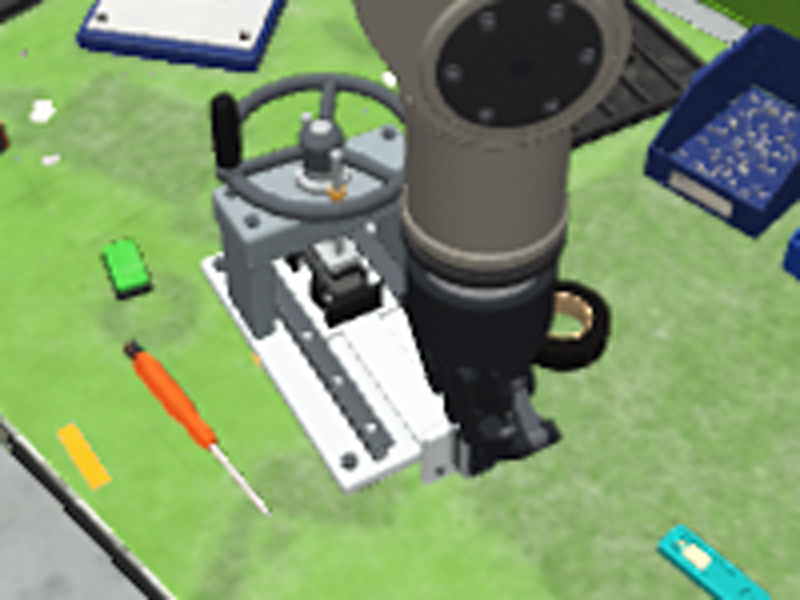

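View pics/w5.png

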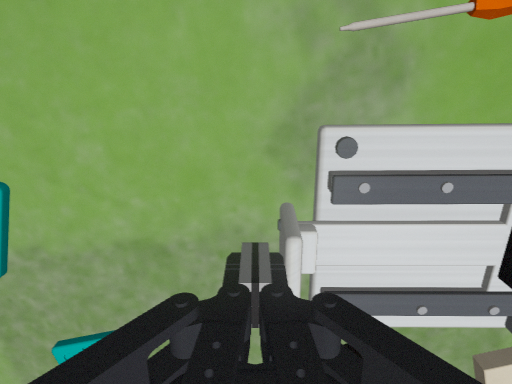

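Emit:
{"api": "send_rows", "payload": {"motion": "-0.3 -1 0 0 0 0 1; -0.3 -1 0 0 -0.3 0 1; -0.3 -1 0.5 0 0 0 1; 0 0 3 0 0 0 1; 0 0 4 0 0 0 1; 0 0 4 0 0 0 1; 0 0 4 0 0 0 1; 0 0 4 0 0 0 1; 0 0 2 0 0 0 1; 0 0 0 0 0 0 1; 0 0 0 0 0 0 1; 0 0 0 0 0 0 1"}}

```text
t: 8.63
eef_pos: [0.4613, -0.193, 0.2579]
tool_rot: [0.004, 0.132, 0.991, -0.006]
contact_force: [0.1, 0.7, -1.2]
gripper_width: 0.0
```

```bash
python3 -c "
from st import *
st();snap('top','t1',(180,140,350,270))"
```

```text
t 8.63 tcp [ 0.4613 -0.193   0.2579] press xy [  -4.9 -215.9] yawY 74.8 tilt [ 0.007 -0.013 -1.   ] q [-0.36  0.17  0.71  1.98 -0.12  1.03  1.71] F [ 0.1  0.7 -1.2]
```

View pics/t1.png

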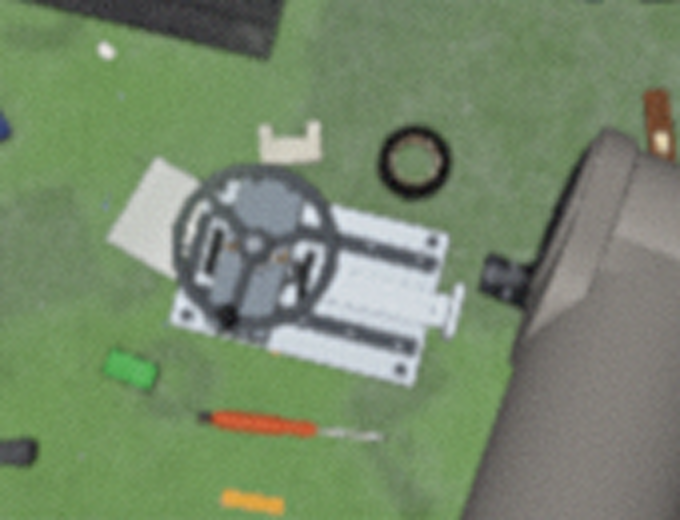

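```bash
python3 -c "
from st import *
P=proj('top',[[*press((x,-.163)),.052] for x in(.022,-.022)]);print((P-[180,140])*4)"
```

```text
[[462.34675063 282.68699789]
 [448.85647785 336.36451296]]
```

Emit:
{"api": "send_rows", "payload": {"motion": "0 3 0 0 0.4 0 1; 0 3 0 0 0.4 0 1; 0 3 0 0 0 0 1; 0 3 0 0 0 0 1; -0.2 3 0 0 0 0 1; -0.2 2 0 0 0 0 1; 0 1 0 0 0 0 1; 0 0 0 0 0 0 1; 0 0 0 0 0 0 1; 0 0 0 0 0 0 1"}}

```text
t: 9.52
eef_pos: [0.4454, -0.0076, 0.2434]
tool_rot: [-0.017, 0.134, 0.991, -0.014]
contact_force: [1.0, -0.6, -0.7]
gripper_width: 0.002
```

```bash
python3 -c "
from st import *
st();snap('wrist','w6')
w=.02;print(wproj([[*press((-.058*np.cos(w),.058*np.sin(w))),z] for z in(.193,.143)]+[[*press((0,0)),.149]]))"
```

```text
t 9.52 tcp [ 0.4454 -0.0076  0.2434] press xy [-67.2 -40.5] yawY 74.6 tilt [-0.037 -0.023 -0.999] q [-0.66  0.09  0.57  2.07 -0.04  1.03  1.23] F [ 1.  -0.6 -0.7]
[[317.90082759 233.15989401]
 [308.22282284 207.85991238]
 [305.23281789 272.93343259]]
```

View pics/w6.png

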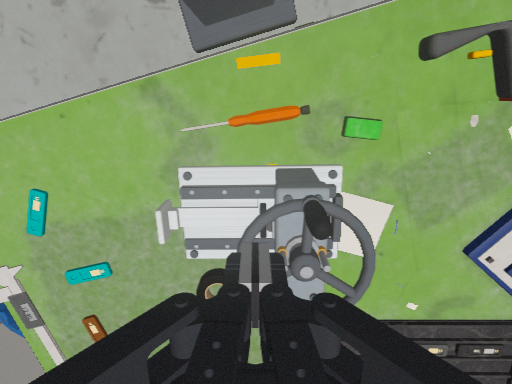

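Emit:
{"api": "send_rows", "payload": {"motion": "0.5 0.3 0 0.6 -1 0 1; 0.5 0.3 0 0.6 -1 0 1; 0 0 -1.5 0 0 0 1; 0 0 -1.5 0 0 0 1; 0 0 -1.5 0 0 0 1; 0 0 0 0 0 0 1; 0 0 0 0 0 0 1; 0 0 0 0 0 0 1"}}

```text
t: 10.23
eef_pos: [0.4594, -0.0074, 0.1983]
tool_rot: [0.005, 0.141, 0.99, 0.002]
contact_force: [0.1, -0.1, -0.4]
gripper_width: 0.001
```

```bash
python3 -c "
from st import *
st()"
```

```text
t 10.23 tcp [ 0.4594 -0.0074  0.1983] press xy [-53.7 -36.7] yawY 73.8 tilt [ 0.01   0.002 -1.   ] q [-0.63  0.16  0.57  2.12 -0.12  0.88  1.3 ] F [ 0.1 -0.1 -0.4]
```

Emit:
{"api": "send_rows", "payload": {"motion": "-0.2 0.2 -1 0 0.3 0.5 1; -0.2 0.1 -1 0 0.3 0.5 1; 0 0 -0.6 0 0 0.5 1; 0 0 0 0 0 0 1; 0 0 0 0 0 0 1; 0 0 0 0 0 0 1"}}

```text
t: 10.73
eef_pos: [0.4565, -0.004, 0.1716]
tool_rot: [0.001, 0.127, 0.992, 0.002]
contact_force: [-0.2, 0.7, 0.6]
gripper_width: 0.003
```

```bash
python3 -c "
from st import *
st();snap('wrist','w7');snap('scene','s5',(160,140,360,290))
w=.02;print(wproj([[*press((-.058*np.cos(w),.058*np.sin(w))),z] for z in(.193,.143)]+[[*press((0,0)),.149]]))"
```

```text
t 10.73 tcp [ 0.4565 -0.004   0.1716] press xy [-57.3 -34.2] yawY 75.5 tilt [ 0.003  0.004 -1.   ] q [-0.61  0.21  0.55  2.15 -0.15  0.82  1.36] F [-0.2  0.7  0.6]
[[330.23811099 280.09836724]
 [311.12554627 231.50203529]
 [305.38018942 316.00332871]]
```

View pics/w7.png

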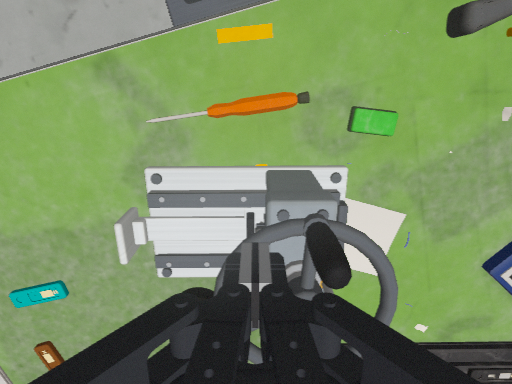

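View pics/s5.png

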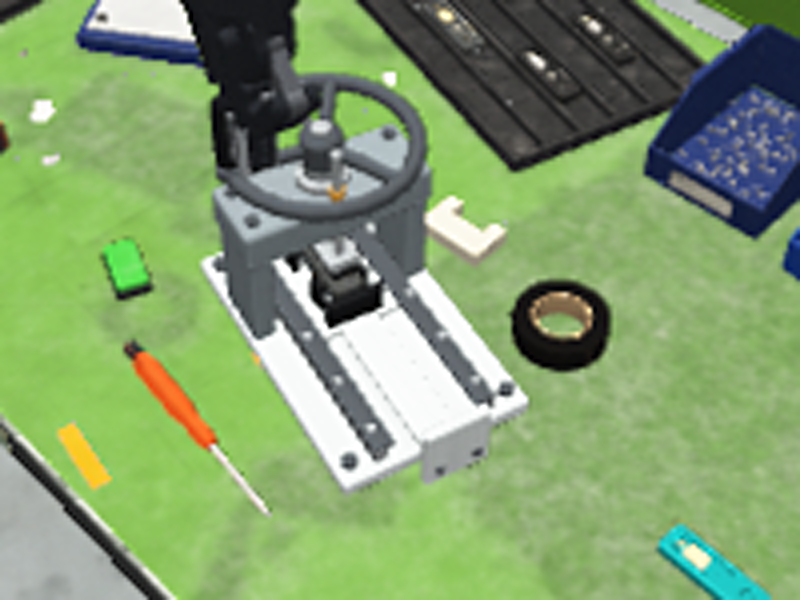

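```bash
cat > plan.py <<'E'
from st import *
# usage: plan.py sign endw(deg) step(deg) n  ; sign +1: push with +y face, -1: -y face
def F(w,off=.0215):
    w=np.radians(w);h=.058*np.array([-np.cos(w),np.sin(w)]);t=np.array([np.sin(w),np.cos(w)]);return press(h-off*t)
def plan(sign,step,n,zt=.172):
    o=st();w_,x,y,z=o['tool_rot'];M=Ro.from_quat([x,y,z,w_]).as_matrix()
    p=o['eef_pos'];pp=topress(p);off=21.5
    # implied w from finger position
    lag=np.degrees(np.arctan2(off,58));w0=np.degrees(np.arctan2(pp[1],-pp[0]))+lag
    print("radius",np.hypot(*pp).round(1),"implied w",w0.round(1))
    yaw=np.degrees(np.arctan2(M[1,1],M[0,1]))
    if sign<0: yaw+=180
    wy=-14.64+90-yaw; wy=w0+((wy-w0+180)%360-180); print("yaw implied w",wy.round(1))
    # tilt fix
    t=M[:,2];rx=np.degrees(-t[1]);ry=np.degrees(t[0])
    cur=p[:2].copy();cy=wy;rows=[]
    for i in range(n):
        w=w0+step*(i+1);tg=F(w);d=(tg-cur)*100
        dy=np.clip((w0+step*(i+1)-cy),-7,7);cy+=dy
        k=min(3,n)
        f=1/k if i<k else 0
        rows.append(f"{d[0]:.1f} {d[1]:.1f} {(zt-p[2])*100*f:.1f} {rx*f:.1f} {ry*f:.1f} {-dy:.1f} 1");cur=cur+np.round(d,1)/100
    print("; ".join(rows))
if __name__=="__main__":
    plan(int(sys.argv[1]),float(sys.argv[2]),int(sys.argv[3]))
E
python3 plan.py 1 4 14
```

```text
t 10.83 tcp [ 0.4567 -0.0039  0.1719] press xy [-57.1 -34.1] yawY 75.5 tilt [ 0.003  0.004 -1.   ] q [-0.61  0.21  0.55  2.15 -0.15  0.82  1.36] F [ 0.2 -0.8 -0.3]
radius 66.5 implied w -10.5
yaw implied w -0.1
0.3 0.5 0.0 -0.1 0.1 6.4 1; -0.0 0.5 0.0 -0.1 0.1 -4.0 1; -0.1 0.4 0.0 -0.1 0.1 -4.0 1; 0.0 0.4 0.0 -0.0 0.0 -4.0 1; 0.0 0.5 0.0 -0.0 0.0 -4.0 1; 0.1 0.4 0.0 -0.0 0.0 -4.0 1; 0.0 0.4 0.0 -0.0 0.0 -4.0 1; 0.1 0.4 0.0 -0.0 0.0 -4.0 1; 0.2 0.5 0.0 -0.0 0.0 -4.0 1; 0.1 0.4 0.0 -0.0 0.0 -4.0 1; 0.2 0.3 0.0 -0.0 0.0 -4.0 1; 0.2 0.4 0.0 -0.0 0.0 -4.0 1; 0.3 0.4 0.0 -0.0 0.0 -4.0 1; 0.2 0.3 0.0 -0.0 0.0 -4.0 1
```

Emit:
{"api": "send_rows", "payload": {"motion": "0.1 0.5 0 0 0 0 1; 0 0.5 0 0 0 0 1; 0 0.4 0 0 0 -1 1; 0 0.4 0 0 0 -4 1; 0 0.5 0 0 0 -4 1; 0.1 0.4 0 0 0 -4 1; 0 0.4 0 0 0 -4 1; 0.1 0.4 0 0 0 -4 1"}}

```text
t: 11.5
eef_pos: [0.4599, 0.0333, 0.173]
tool_rot: [0.002, 0.313, 0.95, 0.002]
contact_force: [0.0, -1.3, -0.7]
gripper_width: 0.0
```

```bash
python3 -c "from st import *
snap('wrist','w8')"; python3 plan.py 1 4 10
```

```text
t 11.55 tcp [0.4602 0.0344 0.173 ] press xy [-63.4   3.9] yawY 53.4 tilt [ 0.005  0.002 -1.   ] q [-0.73  0.22  0.6   2.14 -0.17  0.82  0.9 ] F [ 0.5  0.2 -0. ]
radius 63.6 implied w 23.9
yaw implied w 22.0
0.3 0.4 -0.0 -0.0 0.1 -5.9 1; 0.2 0.3 -0.0 -0.0 0.1 -4.0 1; 0.2 0.4 -0.0 -0.0 0.1 -4.0 1; 0.2 0.4 -0.0 -0.0 0.0 -4.0 1; 0.3 0.3 -0.0 -0.0 0.0 -4.0 1; 0.3 0.4 -0.0 -0.0 0.0 -4.0 1; 0.3 0.3 -0.0 -0.0 0.0 -4.0 1; 0.3 0.3 -0.0 -0.0 0.0 -4.0 1; 0.3 0.2 -0.0 -0.0 0.0 -4.0 1; 0.4 0.3 -0.0 -0.0 0.0 -4.0 1
```

View pics/w8.png

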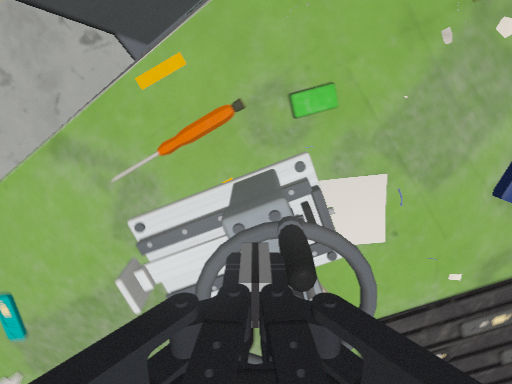

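Emit:
{"api": "send_rows", "payload": {"motion": "0.3 0.4 0 0 0.1 -5 1; 0.2 0.3 0 0 0.1 -4 1; 0.2 0.4 0 0 0.1 -4 1; 0.2 0.4 0 0 0 -4 1; 0.3 0.3 0 0 0 -4 1; 0.3 0.4 0 0 0 -4 1; 0.3 0.3 0 0 0 -4 1; 0.3 0.3 0 0 0 -4 1; 0.3 0.2 0 0 0 -4 1; 0.4 0.3 0 0 0 -4 1"}}

```text
t: 12.38
eef_pos: [0.4845, 0.0702, 0.1728]
tool_rot: [-0.004, 0.632, 0.775, -0.001]
contact_force: [-0.3, -0.7, 0.3]
gripper_width: 0.001
```

```bash
python3 -c "from st import *
snap('wrist','w9')"; python3 plan.py 1 4 12
```

```text
t 12.43 tcp [0.4854 0.0712 0.1728] press xy [-48.3  45.9] yawY 11.5 tilt [-0.006  0.003 -1.   ] q [-0.88  0.3   0.73  2.08 -0.27  0.86  0.21] F [-0.4 -0.3 -0.1]
radius 66.6 implied w 63.8
yaw implied w 63.9
0.6 -0.2 -0.0 -0.1 -0.1 -3.9 1; 0.4 0.2 -0.0 -0.1 -0.1 -4.0 1; 0.4 0.2 -0.0 -0.1 -0.1 -4.0 1; 0.4 0.1 -0.0 -0.0 -0.0 -4.0 1; 0.4 0.1 -0.0 -0.0 -0.0 -4.0 1; 0.5 0.1 -0.0 -0.0 -0.0 -4.0 1; 0.4 0.0 -0.0 -0.0 -0.0 -4.0 1; 0.4 0.0 -0.0 -0.0 -0.0 -4.0 1; 0.5 0.0 -0.0 -0.0 -0.0 -4.0 1; 0.4 -0.0 -0.0 -0.0 -0.0 -4.0 1; 0.4 -0.1 -0.0 -0.0 -0.0 -4.0 1; 0.4 -0.1 -0.0 -0.0 -0.0 -4.0 1
```

View pics/w9.png

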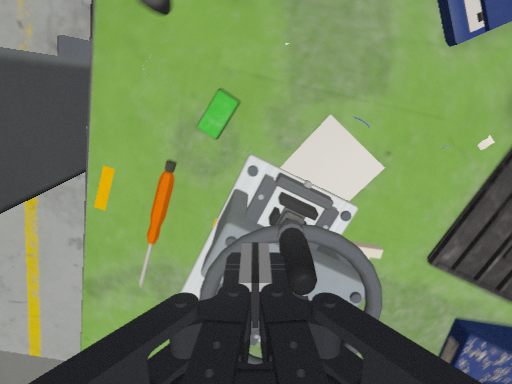

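Emit:
{"api": "send_rows", "payload": {"motion": "0.6 -0.2 0 0 -0.1 -4 1; 0.4 0.1 0 0 -0.1 -4 1; 0.4 0.1 0 0 -0.1 -4 1; 0.4 0.1 0 0 0 -4 1; 0.4 0.1 0 0 0 -4 1; 0.5 0 0 0 0 -4 1; 0.4 -0.1 0 0 0 -4 1; 0.4 0 0 0 0 -4 1; 0.5 -0.1 0 0 0 -4 1; 0.4 -0.1 0 0 0 -4 1"}}

```text
t: 13.27
eef_pos: [0.5257, 0.0773, 0.1721]
tool_rot: [-0.007, 0.857, 0.514, 0.001]
contact_force: [-1.6, 2.0, 1.6]
gripper_width: 0.0
```

```bash
python3 -c "from st import *
snap('wrist','w10');snap('scene','s6',(160,140,360,290))"; python3 plan.py 1 4 12
```

```text
t 13.37 tcp [0.526  0.0769 0.1721] press xy [-10.5  61.6] yawY -28.0 tilt [-0.005  0.012 -1.   ] q [-0.93  0.42  0.87  2.   -0.43  0.91 -0.32] F [-0.7  0.   0.5]
radius 62.5 implied w 100.7
yaw implied w 103.3
0.4 -0.1 -0.0 -0.2 -0.1 -1.4 1; 0.4 -0.1 -0.0 -0.2 -0.1 -4.0 1; 0.5 -0.1 -0.0 -0.2 -0.1 -4.0 1; 0.4 -0.2 -0.0 -0.0 -0.0 -4.0 1; 0.4 -0.1 -0.0 -0.0 -0.0 -4.0 1; 0.4 -0.2 -0.0 -0.0 -0.0 -4.0 1; 0.3 -0.2 -0.0 -0.0 -0.0 -4.0 1; 0.4 -0.3 -0.0 -0.0 -0.0 -4.0 1; 0.3 -0.3 -0.0 -0.0 -0.0 -4.0 1; 0.3 -0.3 -0.0 -0.0 -0.0 -4.0 1; 0.3 -0.3 -0.0 -0.0 -0.0 -4.0 1; 0.3 -0.3 -0.0 -0.0 -0.0 -4.0 1
```

View pics/w10.png

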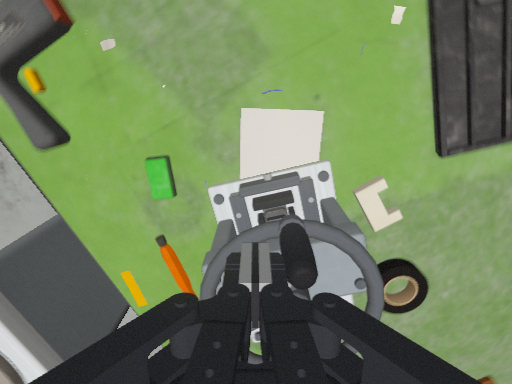

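View pics/s6.png

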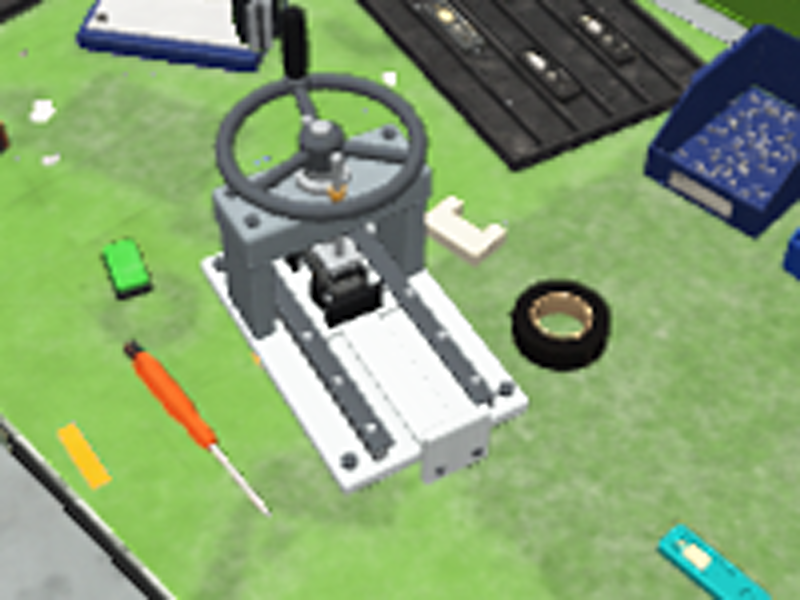

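Works well; the wheel has turned about 100° (handle at (290,45) in the scene crop, slide still home). Continue.

Emit:
{"api": "send_rows", "payload": {"motion": "0.4 -0.1 0 -0.2 -0.1 -2 1; 0.4 -0.1 0 -0.2 -0.1 -4 1; 0.5 -0.2 0 -0.2 -0.1 -4 1; 0.4 -0.2 0 0 0 -4 1; 0.4 -0.2 0 0 0 -4 1; 0.4 -0.2 0 0 0 -4 1; 0.3 -0.3 0 0 0 -4 1; 0.4 -0.3 0 0 0 -4 1; 0.3 -0.3 0 0 0 -4 1; 0.3 -0.3 0 0 0 -4 1; 0.3 -0.4 0 0 0 -4 1"}}

```text
t: 14.28
eef_pos: [0.564, 0.0585, 0.1716]
tool_rot: [-0.006, 0.982, 0.187, 0.001]
contact_force: [0.3, 2.5, 0.7]
gripper_width: 0.003
```

```bash
python3 -c "from st import *
snap('wrist','w11')"; python3 plan.py 1 4 12
```

```text
t 14.33 tcp [0.5645 0.0575 0.1716] press xy [31.6 52.6] yawY -68.8 tilt [ 0.     0.012 -1.   ] q [-0.95  0.57  1.03  1.92 -0.6   0.99 -0.84] F [ 0.8  0.7 -1.1]
radius 61.4 implied w 141.3
yaw implied w 144.1
0.3 -0.3 0.0 -0.2 0.0 -1.2 1; 0.3 -0.3 0.0 -0.2 0.0 -4.0 1; 0.2 -0.4 0.0 -0.2 0.0 -4.0 1; 0.3 -0.4 0.0 -0.0 0.0 -4.0 1; 0.1 -0.3 0.0 -0.0 0.0 -4.0 1; 0.2 -0.4 0.0 -0.0 0.0 -4.0 1; 0.1 -0.5 0.0 -0.0 0.0 -4.0 1; 0.2 -0.4 0.0 -0.0 0.0 -4.0 1; 0.0 -0.4 0.0 -0.0 0.0 -4.0 1; 0.1 -0.4 0.0 -0.0 0.0 -4.0 1; -0.0 -0.5 0.0 -0.0 0.0 -4.0 1; -0.0 -0.4 0.0 -0.0 0.0 -4.0 1
```

View pics/w11.png

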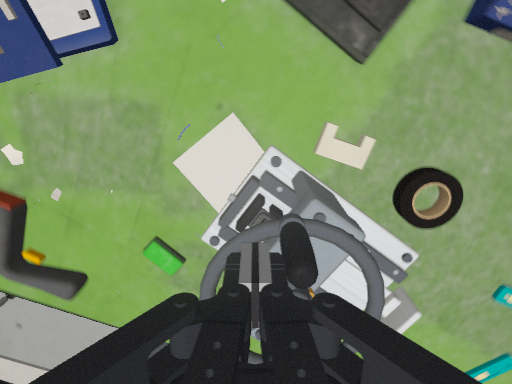

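Emit:
{"api": "send_rows", "payload": {"motion": "0.3 -0.3 0 -0.2 0 -2 1; 0.3 -0.3 0 -0.2 0 -4 1; 0.2 -0.4 0 -0.2 0 -4 1; 0.2 -0.4 0 0 0 -4 1; 0.1 -0.4 0 0 0 -4 1; 0.1 -0.4 0 0 0 -4 1; 0.1 -0.5 0 0 0 -4 1; 0.1 -0.4 0 0 0 -4 1; 0 -0.4 0 0 0 -4 1; 0 -0.4 0 0 0 -4 1"}}

```text
t: 15.17
eef_pos: [0.5793, 0.0256, 0.1713]
tool_rot: [-0.005, 0.991, -0.13, 0.002]
contact_force: [2.5, 1.2, -0.4]
gripper_width: -0.001
```

```bash
python3 -c "from st import *
snap('wrist','w12')"; python3 plan.py 1 4 12
```

```text
t 15.22 tcp [0.5791 0.0248 0.1712] press xy [54.  24.7] yawY -105.3 tilt [ 0.005  0.009 -1.   ] q [-0.94  0.68  1.17  1.9  -0.73  1.07 -1.3 ] F [-0.4  0.3  0.1]
radius 59.4 implied w 175.8
yaw implied w 180.6
0.3 -0.4 0.0 -0.2 0.1 0.9 1; 0.0 -0.4 0.0 -0.2 0.1 -4.0 1; 0.0 -0.4 0.0 -0.2 0.1 -4.0 1; -0.0 -0.5 0.0 -0.0 0.0 -4.0 1; -0.1 -0.4 0.0 -0.0 0.0 -4.0 1; -0.1 -0.4 0.0 -0.0 0.0 -4.0 1; -0.1 -0.4 0.0 -0.0 0.0 -4.0 1; -0.1 -0.4 0.0 -0.0 0.0 -4.0 1; -0.2 -0.4 0.0 -0.0 0.0 -4.0 1; -0.2 -0.4 0.0 -0.0 0.0 -4.0 1; -0.2 -0.4 0.0 -0.0 0.0 -4.0 1; -0.3 -0.3 0.0 -0.0 0.0 -4.0 1
```

View pics/w12.png

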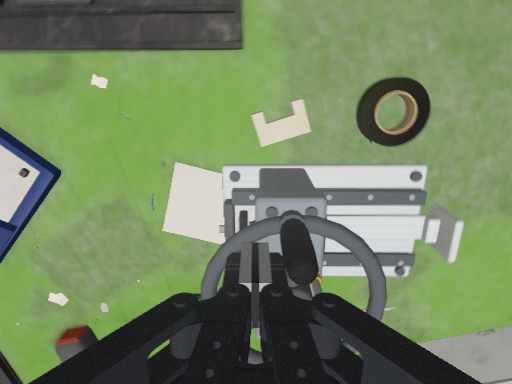

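Emit:
{"api": "send_rows", "payload": {"motion": "0.2 -0.4 0 -0.2 0.1 0 1; 0.1 -0.4 0 -0.2 0.1 -3 1; 0 -0.4 0 -0.1 0.1 -4 1; 0 -0.4 0 0 0 -4 1; -0.1 -0.4 0 0 0 -4 1; -0.1 -0.4 0 0 0 -4 1; -0.1 -0.4 0 0 0 -4 1"}}

```text
t: 15.8
eef_pos: [0.5796, -0.0007, 0.1708]
tool_rot: [-0.002, 0.949, -0.316, -0.001]
contact_force: [-0.2, 1.3, 0.7]
gripper_width: -0.003
```

```bash
python3 -c "from st import *
snap('wrist','w13')"; python3 plan.py 1 4 12
```

```text
t 15.85 tcp [ 0.5792 -0.0016  0.1707] press xy [60.8 -0.8] yawY -127.2 tilt [-0.002  0.004 -1.   ] q [-0.93  0.75  1.25  1.9  -0.8   1.12 -1.57] F [-0.1  0.9 -0.2]
radius 60.8 implied w -158.9
yaw implied w -157.5
-0.0 -0.4 0.0 -0.1 -0.0 -2.6 1; -0.2 -0.4 0.0 -0.1 -0.0 -4.0 1; -0.2 -0.4 0.0 -0.1 -0.0 -4.0 1; -0.2 -0.4 0.0 -0.0 -0.0 -4.0 1; -0.2 -0.4 0.0 -0.0 -0.0 -4.0 1; -0.3 -0.3 0.0 -0.0 -0.0 -4.0 1; -0.3 -0.3 0.0 -0.0 -0.0 -4.0 1; -0.3 -0.3 0.0 -0.0 -0.0 -4.0 1; -0.3 -0.3 0.0 -0.0 -0.0 -4.0 1; -0.3 -0.3 0.0 -0.0 -0.0 -4.0 1; -0.4 -0.2 0.0 -0.0 -0.0 -4.0 1; -0.4 -0.2 0.0 -0.0 -0.0 -4.0 1
```

View pics/w13.png

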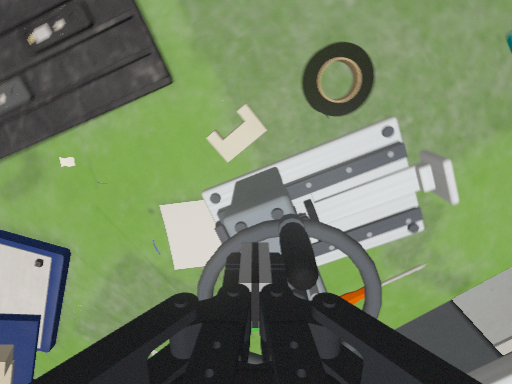

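Emit:
{"api": "send_rows", "payload": {"motion": "0.6 0.8 0 0 0 0 1; 0.6 0.8 0 0 0 0 1; 0 0 2 0 0 0 1; 0 0 3 0 0 0 1; 0 0 2 0 0 7 1; 0 0 0 0 0 7 1; 0 0 0 0 0 7 1; 0 0 0 0 0 7 1; 0 0 0 0 0 7 1; 0 0 0 0 0 7 1; 0 0 0 0 0 7 1; 0 0 0 0 0 7 1; 0 0 0 0 0 7 1; 0 0 0 0 0 7 1; 0 0 0 0 0 7 1; 0 0 0 0 0 7 1; 0 0 0 0 0 7 1"}}

```text
t: 17.27
eef_pos: [0.5999, 0.0336, 0.2453]
tool_rot: [0.004, 0.878, 0.478, 0.002]
contact_force: [-0.0, 0.7, -0.1]
gripper_width: -0.003
```

```bash
python3 -c "from st import *
st();snap('scene','s7',(160,140,360,290));snap('top','t2',(180,140,350,270))"
```

```text
t 17.27 tcp [0.5999 0.0336 0.2453] press xy [71.9 38.4] yawY -32.8 tilt [ 0.007 -0.005 -1.   ] q [-0.83  0.46  0.92  1.77 -0.4   1.1  -0.35] F [-0.   0.7 -0.1]
```

View pics/s7.png

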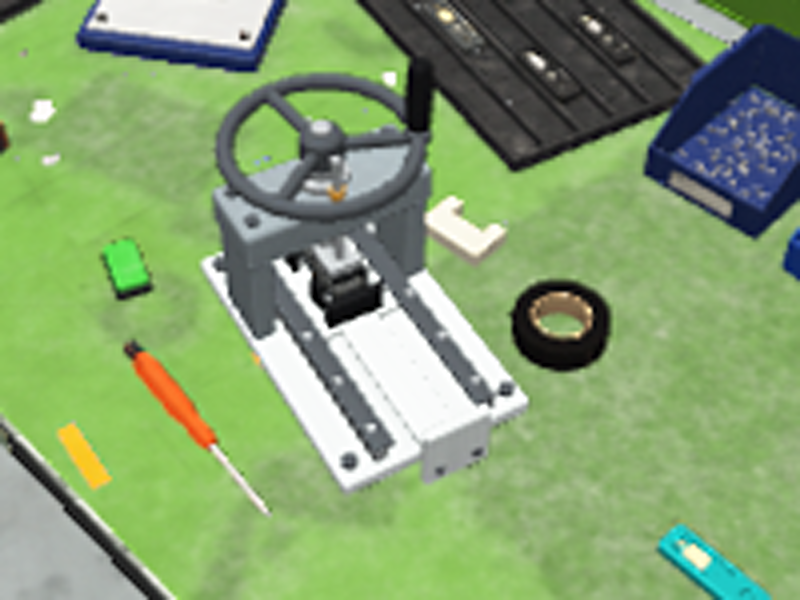

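```bash
python3 -c "
from st import *
for uv,z in [((420,62),.193),((418,128),.145)]:
  p=topress(back('scene',(160+uv[0]/4-.4,140+uv[1]/4-.4),z));print(p,np.hypot(*p),np.degrees(np.arctan2(p[1],-p[0])))
for w in (195,200,205): 
  a=np.radians(w);print(w,[((proj('scene',[*press((-.058*np.cos(a),.058*np.sin(a))),z])-[160,140])*4).round() for z in(.193,.145)])
"
```

```text
[ 53.81604205 -22.24454854] 58.23217599981613 -157.5425295166735
[ 52.20971413 -24.52839883] 57.68445716188063 -154.83561468469776
195 [array([[415.,  52.]]), array([[414., 115.]])]
200 [array([[417.,  58.]]), array([[416., 121.]])]
205 [array([[418.,  63.]]), array([[417., 126.]])]
```

Emit:
{"api": "send_rows", "payload": {"motion": "0 0 0 0 0 7 1; 0 0 0 0 0 7 1; 0 0 0 0 0 7 1; 0 0 0 0 0 7 1; 0 0 0 0 0 7 1; 0 0 0 0 0 7 1; 0 0 0 0 0 7 1; 0 0 0 0 0 7 1; 0 0 0 0 0 7 1; 0 0 0 0 0 7 1; 0 0 0 0 0 7 1; 0 0 0 0 0 5 1; 0 0 0 0 0 0 1; 0 0 0 0 0 0 1"}}

```text
t: 18.53
eef_pos: [0.6035, 0.0414, 0.2456]
tool_rot: [0.002, 0.339, 0.941, 0.004]
contact_force: [-0.1, 0.8, 0.3]
gripper_width: -0.001
```

```bash
python3 plan.py -1 4 5; python3 -c "
from plan import *
print(F(195,.031),press((.058,-.0)))"
```

```text
t 18.53 tcp [0.6035 0.0414 0.2456] press xy [73.4 46.9] yawY 50.4 tilt [ 0.006  0.006 -1.   ] q [-0.59  0.38  0.55  1.75 -0.23  1.07  0.92] F [-0.1  0.8  0.3]
radius 87.1 implied w 167.7
yaw implied w 205.0
-2.3 -1.2 -2.5 -0.1 0.1 7.0 1; 0.1 -0.4 -2.5 -0.1 0.1 7.0 1; 0.1 -0.4 -2.5 -0.1 0.1 7.0 1; -0.0 -0.5 -0.0 -0.0 0.0 0.2 1; -0.0 -0.4 -0.0 -0.0 0.0 -4.0 1
[0.58634173 0.01286088] [ 5.76717149e-01 -5.82941064e-05]
```

```bash
python3 -c "
from plan import *
print(F(203,.034)-get_obs()['eef_pos'][:2])"
```

```text
[-0.01617664 -0.03534466]
```

Emit:
{"api": "send_rows", "payload": {"motion": "-0.5 -1.2 0 0 0.2 0.5 1; -0.5 -1.2 -0.5 0 0 0.5 1; -0.3 -0.6 -1.5 0 0 0 1; 0 0 -1.5 0 0 0 1; 0 0 -1.5 0 0 0 1; 0 0 0 0 0 0 1; 0 0 0 0 0 0 1; 0 0 0 0 0 0 1"}}

```text
t: 19.2
eef_pos: [0.5887, 0.0048, 0.1953]
tool_rot: [0.001, 0.341, 0.94, 0.002]
contact_force: [0.1, -0.4, 0.2]
gripper_width: 0.002
```

```bash
python3 -c "
from plan import *
st();print(F(203,.033)-get_obs()['eef_pos'][:2]);snap('wrist','w14')"
```

```text
t 19.2 tcp [0.5887 0.0048 0.1953] press xy [68.4  7.7] yawY 50.2 tilt [ 0.003  0.003 -1.   ] q [-0.53  0.41  0.55  1.84 -0.26  0.96  1.  ] F [ 0.1 -0.4  0.2]
[-0.00201853  0.00052003]
```

View pics/w14.png

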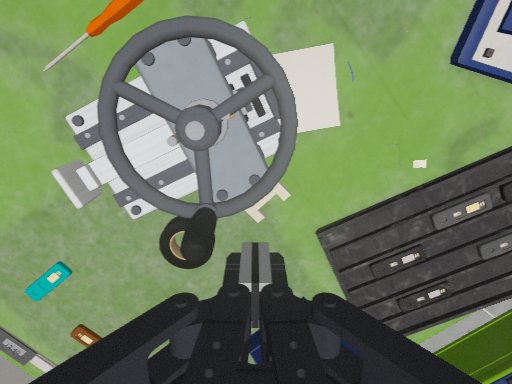

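Emit:
{"api": "send_rows", "payload": {"motion": "-0.2 0 -1.2 0 0 1 1; 0 0 -0.9 0 0 1 1; 0 0 -0.2 0 0 0.5 1; 0 0 0 0 0 0 1; 0 0 0 0 0 0 1"}}

```text
t: 19.67
eef_pos: [0.588, 0.0053, 0.1723]
tool_rot: [0.002, 0.318, 0.948, 0.003]
contact_force: [0.0, 0.0, -0.3]
gripper_width: 0.002
```

```bash
python3 plan.py -1 4 12
```

```text
t 19.67 tcp [0.588  0.0053 0.1723] press xy [67.6  8. ] yawY 53.0 tilt [ 0.007  0.004 -1.   ] q [-0.51  0.43  0.52  1.86 -0.27  0.91  1.06] F [ 0.   0.  -0.3]
radius 68.1 implied w 193.6
yaw implied w 202.4
-0.7 -0.3 -0.0 -0.1 0.1 4.8 1; -0.1 -0.5 -0.0 -0.1 0.1 -4.0 1; -0.1 -0.4 -0.0 -0.1 0.1 -4.0 1; -0.2 -0.4 -0.0 -0.0 0.0 -4.0 1; -0.2 -0.4 -0.0 -0.0 0.0 -4.0 1; -0.2 -0.3 -0.0 -0.0 0.0 -4.0 1; -0.2 -0.4 -0.0 -0.0 0.0 -4.0 1; -0.3 -0.3 -0.0 -0.0 0.0 -4.0 1; -0.3 -0.4 -0.0 -0.0 0.0 -4.0 1; -0.3 -0.3 -0.0 -0.0 0.0 -4.0 1; -0.3 -0.2 -0.0 -0.0 0.0 -4.0 1; -0.4 -0.3 -0.0 -0.0 0.0 -4.0 1
```

Emit:
{"api": "send_rows", "payload": {"motion": "-0.4 -0.4 0 0 0.1 0 1; -0.3 -0.5 0 0 0.1 0 1; -0.2 -0.4 0 0 0.1 -2 1; -0.2 -0.4 0 0 0 -4 1; -0.2 -0.4 0 0 0 -4 1; -0.2 -0.3 0 0 0 -4 1; -0.3 -0.4 0 0 0 -4 1; -0.3 -0.3 0 0 0 -4 1; -0.3 -0.3 0 0 0 -4 1; -0.3 -0.3 0 0 0 -4 1"}}

```text
t: 20.5
eef_pos: [0.5614, -0.0339, 0.1746]
tool_rot: [0.003, 0.567, 0.823, 0.005]
contact_force: [1.3, 1.4, -0.2]
gripper_width: 0.003
```

```bash
python3 -c "
from st import *
snap('wrist','w15')"; python3 plan.py -1 4 12
```

```text
t 20.55 tcp [ 0.5607 -0.0348  0.1745] press xy [ 51.3 -37.6] yawY 20.6 tilt [ 0.01   0.005 -1.   ] q [-0.57  0.41  0.68  1.93 -0.33  0.9   0.63] F [-0.5 -0.7  0.1]
radius 63.6 implied w -123.4
yaw implied w -125.2
-0.5 -0.1 -0.1 -0.1 0.2 -5.8 1; -0.3 -0.3 -0.1 -0.1 0.2 -4.0 1; -0.4 -0.2 -0.1 -0.1 0.2 -4.0 1; -0.4 -0.2 -0.0 -0.0 0.0 -4.0 1; -0.4 -0.1 -0.0 -0.0 0.0 -4.0 1; -0.4 -0.1 -0.0 -0.0 0.0 -4.0 1; -0.4 -0.1 -0.0 -0.0 0.0 -4.0 1; -0.4 -0.1 -0.0 -0.0 0.0 -4.0 1; -0.5 -0.0 -0.0 -0.0 0.0 -4.0 1; -0.4 -0.0 -0.0 -0.0 0.0 -4.0 1; -0.4 -0.0 -0.0 -0.0 0.0 -4.0 1; -0.5 0.0 -0.0 -0.0 0.0 -4.0 1
```

View pics/w15.png

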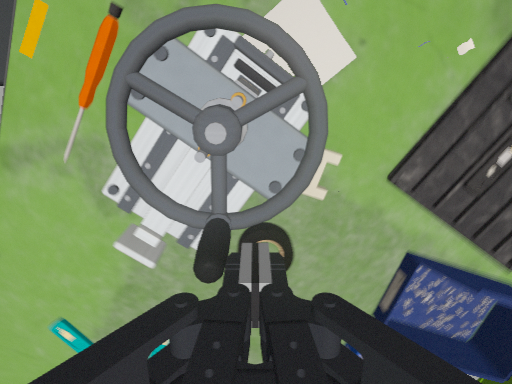

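Emit:
{"api": "send_rows", "payload": {"motion": "-0.5 -0.1 -0.1 0 0.2 -5 1; -0.4 -0.3 -0.1 -0.1 0.2 -4 1; -0.4 -0.2 -0.1 -0.1 0.2 -4 1; -0.4 -0.2 0 0 0 -4 1; -0.4 -0.1 0 0 0 -4 1; -0.4 -0.1 0 0 0 -4 1; -0.4 0 0 0 0 -4 1; -0.4 0 0 0 0 -4 1; -0.5 0 0 0 0 -4 1; -0.4 0 0 0 0 -4 1"}}

```text
t: 21.38
eef_pos: [0.5228, -0.05, 0.1763]
tool_rot: [0.007, 0.831, 0.556, 0.004]
contact_force: [1.3, -0.1, -0.3]
gripper_width: -0.003
```

```bash
python3 -c "
from st import *
snap('wrist','w16')"; python3 plan.py -1 4 12
```

```text
t 21.43 tcp [ 0.5221 -0.05    0.1761] press xy [ 17.8 -62.1] yawY -22.7 tilt [ 0.014 -0.007 -1.   ] q [-0.74  0.4   0.91  2.02 -0.4   0.89 -0.01] F [ 0.7 -0.3  0.2]
radius 64.6 implied w -85.7
yaw implied w -82.0
-0.4 0.3 -0.1 0.1 0.3 -0.3 1; -0.5 0.0 -0.1 0.1 0.3 -4.0 1; -0.4 0.1 -0.1 0.1 0.3 -4.0 1; -0.4 0.1 -0.0 0.0 0.0 -4.0 1; -0.4 0.1 -0.0 0.0 0.0 -4.0 1; -0.4 0.2 -0.0 0.0 0.0 -4.0 1; -0.4 0.1 -0.0 0.0 0.0 -4.0 1; -0.4 0.2 -0.0 0.0 0.0 -4.0 1; -0.4 0.3 -0.0 0.0 0.0 -4.0 1; -0.3 0.2 -0.0 0.0 0.0 -4.0 1; -0.3 0.3 -0.0 0.0 0.0 -4.0 1; -0.4 0.3 -0.0 0.0 0.0 -4.0 1
```

View pics/w16.png

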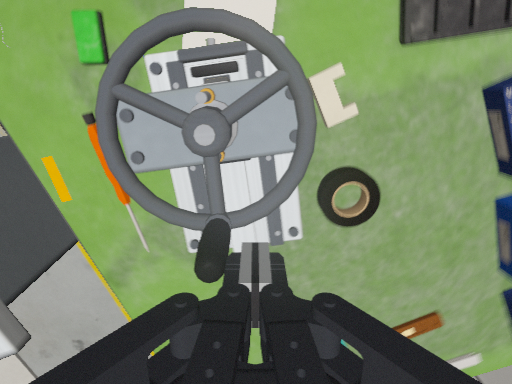

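Emit:
{"api": "send_rows", "payload": {"motion": "-0.4 0.4 -0.2 0.1 0.3 -1 1; -0.5 0.1 -0.2 0.1 0.3 -3 1; -0.4 0.1 -0.1 0.1 0.3 -4 1; -0.4 0.1 0 0 0 -4 1; -0.4 0.2 0 0 0 -4 1; -0.4 0.2 0 0 0 -4 1; -0.4 0.2 0 0 0 -4 1; -0.4 0.3 0 0 0 -4 1; -0.3 0.3 0 0 0 -4 1"}}

```text
t: 22.18
eef_pos: [0.489, -0.0376, 0.1748]
tool_rot: [0.005, 0.955, 0.298, 0.002]
contact_force: [-0.1, -1.4, -0.8]
gripper_width: -0.002
```

```bash
python3 -c "
from st import *
snap('wrist','w17')"; python3 plan.py -1 4 12
```

```text
t 22.23 tcp [ 0.4885 -0.0369  0.1746] press xy [-18. -58.] yawY -55.6 tilt [ 0.005 -0.009 -1.   ] q [-0.93  0.42  1.11  2.1  -0.48  0.9  -0.52] F [-0.2 -1.6  0.2]
radius 60.7 implied w -52.4
yaw implied w -49.1
-0.4 0.1 -0.1 0.2 0.1 -0.7 1; -0.4 0.3 -0.1 0.2 0.1 -4.0 1; -0.3 0.3 -0.1 0.2 0.1 -4.0 1; -0.3 0.3 -0.0 0.0 0.0 -4.0 1; -0.3 0.3 -0.0 0.0 0.0 -4.0 1; -0.2 0.4 -0.0 0.0 0.0 -4.0 1; -0.2 0.4 -0.0 0.0 0.0 -4.0 1; -0.2 0.3 -0.0 0.0 0.0 -4.0 1; -0.2 0.4 -0.0 0.0 0.0 -4.0 1; -0.2 0.4 -0.0 0.0 0.0 -4.0 1; -0.1 0.4 -0.0 0.0 0.0 -4.0 1; -0.1 0.5 -0.0 0.0 0.0 -4.0 1
```

View pics/w17.png

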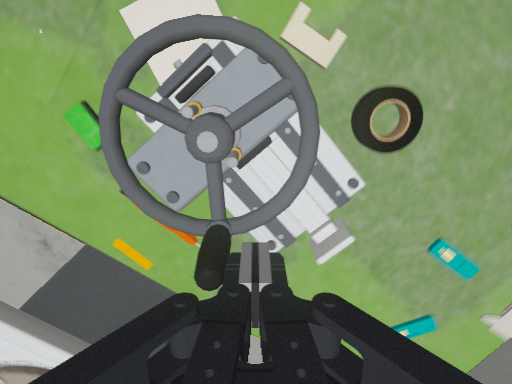

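Emit:
{"api": "send_rows", "payload": {"motion": "-0.4 0.2 -0.1 0.2 0.1 0 1; -0.4 0.3 -0.1 0.2 0.1 -3 1; -0.3 0.3 -0.1 0.1 0.1 -3 1; -0.3 0.3 0 0 0 -3 1; -0.3 0.3 0 0 0 -3 1; -0.2 0.4 0 0 0 -3 1; -0.2 0.4 0 0 0 -3 1; -0.1 0.4 0 0 0 -3 1"}}

```text
t: 22.9
eef_pos: [0.4675, -0.0139, 0.1733]
tool_rot: [0.001, 0.993, 0.121, 0.002]
contact_force: [-0.9, -1.2, -0.3]
gripper_width: -0.003
```

```bash
python3 -c "
from st import *
snap('wrist','w18');snap('scene','s8',(160,140,360,290))"; python3 plan.py -1 4 8
```

```text
t 23.0 tcp [ 0.4677 -0.0132  0.1731] press xy [-44.2 -40.3] yawY -76.0 tilt [ 0.004 -0.001 -1.   ] q [-1.07  0.45  1.24  2.15 -0.55  0.91 -0.83] F [0.6 0.1 0.1]
radius 59.8 implied w -22.0
yaw implied w -28.6
-0.4 0.3 -0.0 0.0 0.1 -7.0 1; -0.1 0.4 -0.0 0.0 0.1 -7.0 1; -0.2 0.4 -0.0 0.0 0.1 -4.6 1; -0.1 0.4 -0.0 0.0 0.0 -4.0 1; -0.0 0.5 -0.0 0.0 0.0 -4.0 1; -0.1 0.4 -0.0 0.0 0.0 -4.0 1; 0.0 0.4 -0.0 0.0 0.0 -4.0 1; 0.0 0.4 -0.0 0.0 0.0 -4.0 1
```

View pics/w18.png

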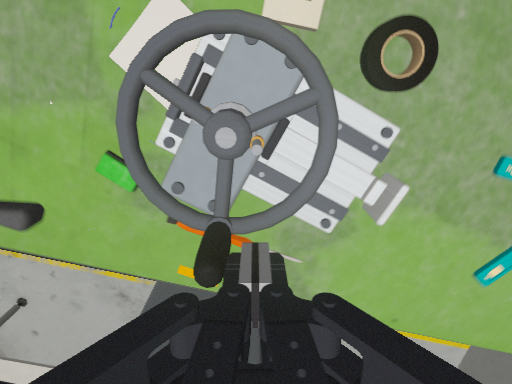

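View pics/s8.png

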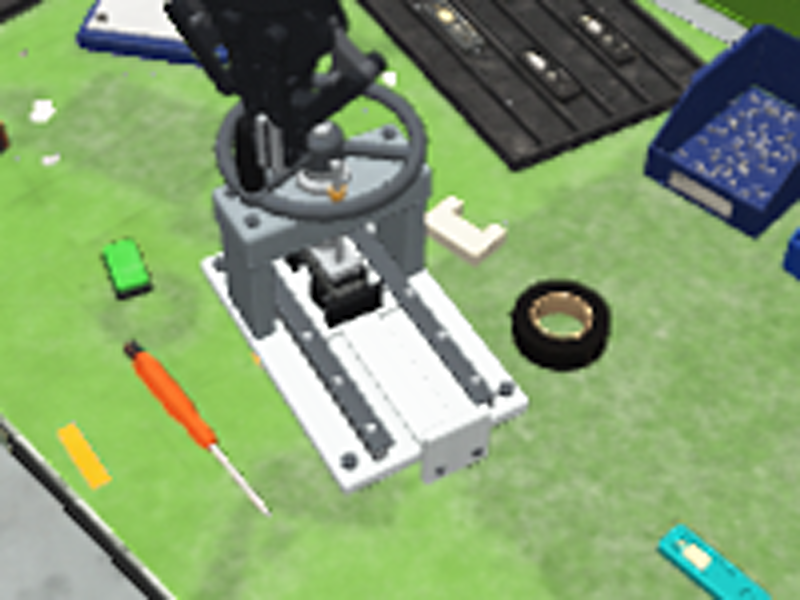

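Emit:
{"api": "send_rows", "payload": {"motion": "-0.3 0.3 0 0 0.1 -5 1; -0.1 0.4 0 0 0.1 -5 1; -0.2 0.4 0 0 0 -3 1; -0.1 0.3 0 0 0 -3 1; 0 0.2 0 0 0 -1 1; 0 0 0 0 0 0 1; 0 0 0 0 0 0 1"}}

```text
t: 23.58
eef_pos: [0.4612, 0.0009, 0.1736]
tool_rot: [0.0, 1.0, -0.021, 0.001]
contact_force: [-0.3, -0.1, 0.1]
gripper_width: -0.002
```

```bash
python3 -c "
from st import *
snap('wrist','w19');snap('scene','s9',(160,140,360,290))"; python3 plan.py -1 2 4
```

```text
t 23.68 tcp [0.4613 0.0009 0.1736] press xy [-53.9 -28.2] yawY -92.5 tilt [ 0.002 -0.001 -1.   ] q [-1.15  0.51  1.33  2.16 -0.62  0.95 -1.07] F [ 0.4 -0.5  0.7]
radius 60.9 implied w -7.3
yaw implied w -12.2
-0.1 0.2 -0.1 0.0 0.0 -6.9 1; -0.1 0.2 -0.1 0.0 0.0 -2.0 1; -0.0 0.2 -0.1 0.0 0.0 -2.0 1; -0.0 0.2 -0.0 0.0 0.0 -2.0 1
```

View pics/s9.png

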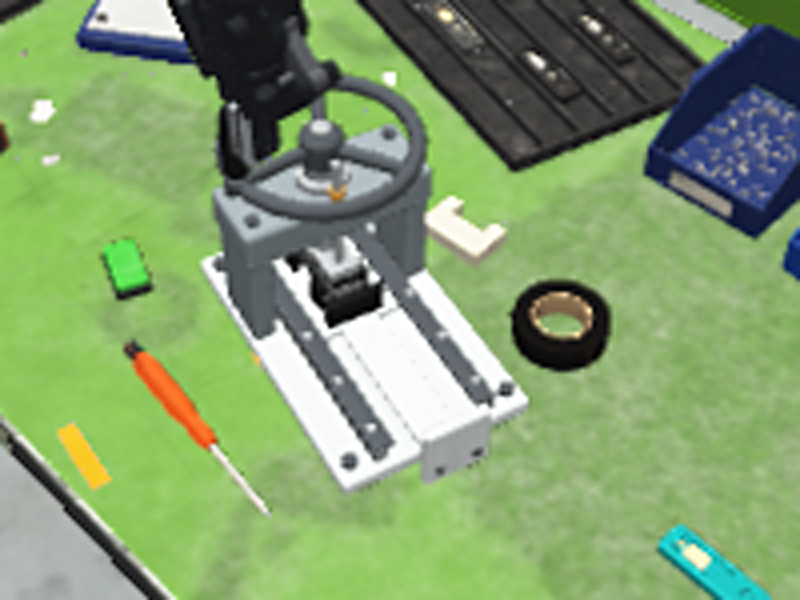

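View pics/w19.png

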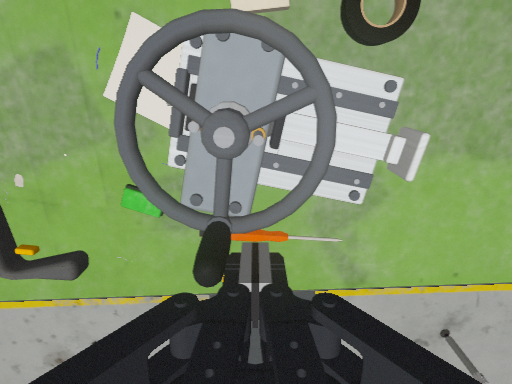

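Emit:
{"api": "send_rows", "payload": {"motion": "0 0.3 -0.1 0 0 -3 1; 0 0.3 0 0 0 -3 1; 0 0.1 0 0 0 0 1; 0 0 0 0 0 0 1; 0 0 0 0 0 0 1"}}

```text
t: 24.1
eef_pos: [0.4612, 0.0067, 0.1729]
tool_rot: [-0.0, 0.997, -0.073, 0.001]
contact_force: [-0.5, 0.4, -0.6]
gripper_width: -0.002
```

```bash
python3 -c "
from st import *
snap('wrist','w20');snap('scene','s10',(160,140,360,290));snap('top','t3',(180,140,350,270))"; python3 plan.py -1 2 4
```

```text
t 24.25 tcp [0.4612 0.0068 0.1729] press xy [-55.5 -22.6] yawY -98.4 tilt [ 0.002  0.    -1.   ] q [-1.17  0.53  1.35  2.16 -0.65  0.96 -1.16] F [ 0.2 -0.2  0. ]
radius 59.9 implied w -1.8
yaw implied w -6.3
-0.2 0.2 -0.0 -0.0 0.0 -6.4 1; -0.0 0.2 -0.0 -0.0 0.0 -2.0 1; -0.0 0.2 -0.0 -0.0 0.0 -2.0 1; -0.0 0.2 -0.0 -0.0 0.0 -2.0 1
```

View pics/s10.png

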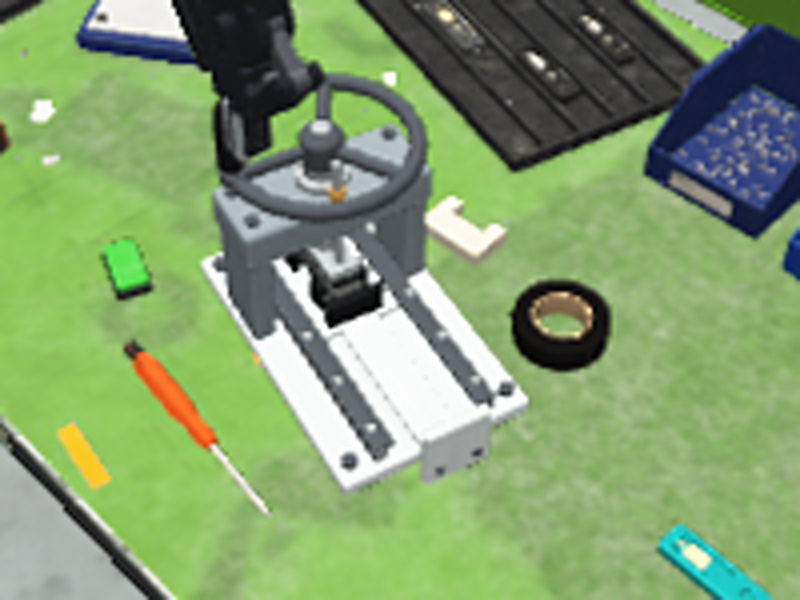

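View pics/w20.png

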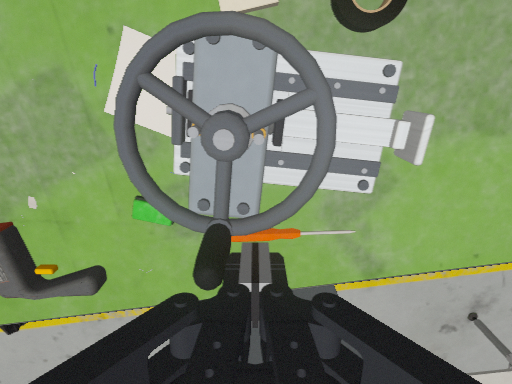

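Emit:
{"api": "send_rows", "payload": {"motion": "-0.2 -0.8 0 0 0 0 1; -0.2 -0.8 0 0 0 0 1; 0 -0.5 1 0 0 0 1; 0 0 3 0 0 0 1; 0 0 4 0 0 0 1; 0 -2 2 0 0 0 1; 0 -3 0 0 0 0 1; 0 -3 0 0 0 0 1; 0 -3 0 0 0 0 1; 0.4 -3 0 0 0 0 1; 0.4 -3 0 0 0 0 1; 0.4 -2 0 0 0 0 1; 0 0 0 0 0 0 1; 0 0 0 0 0 0 1; 0 0 0 0 0 0 1"}}

```text
t: 25.5
eef_pos: [0.4624, -0.2233, 0.2737]
tool_rot: [0.001, 0.997, -0.072, 0.003]
contact_force: [1.5, 0.0, 0.0]
gripper_width: -0.001
```

```bash
python3 -c "
from st import *
st();snap('scene','s11',(160,140,360,290));snap('top','t4',(180,140,350,270))
for w in (-10,1,10):
  a=np.radians(w);print(w,[((proj('scene',[*press((-.058*np.cos(a),.058*np.sin(a))),z])-[160,140])*4).round() for z in(.191,.145)],((proj('top',[*press((-.058*np.cos(a),.058*np.sin(a))),.188])-[180,140])*4).round())"
```

```text
t 25.5 tcp [ 0.4624 -0.2233  0.2737] press xy [   3.8 -244.9] yawY -98.2 tilt [ 0.006 -0.002 -1.   ] q [-0.64  0.31  1.21  1.94 -0.33  1.1  -1.01] F [1.5 0.  0. ]
-10 [array([[232., 112.]]), array([[238., 173.]])] [[243. 314.]]
1 [array([[223., 101.]]), array([[228., 162.]])] [[228. 312.]]
10 [array([[217.,  91.]]), array([[223., 152.]])] [[216. 307.]]
```

View pics/s11.png

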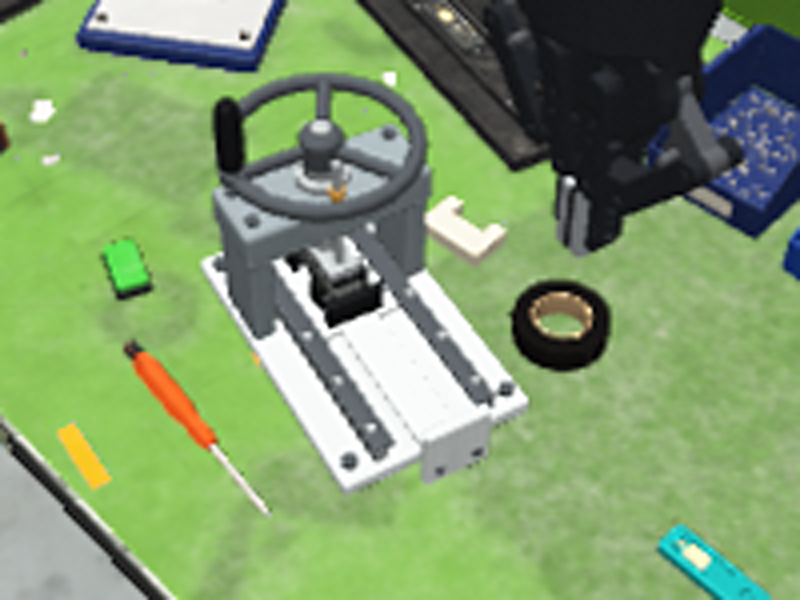

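View pics/t4.png

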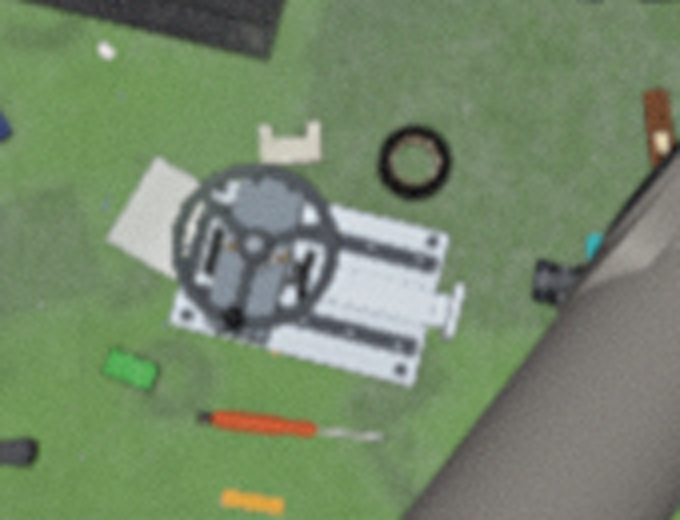

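Emit:
{"api": "send_rows", "payload": {"motion": "0 0 0 0 0 0 1; 0 0 0 0 0 0 1; 0 0 0 0 0 0 1; 0 0 0 0 0 0 1"}}

```text
t: 25.93
eef_pos: [0.4638, -0.2171, 0.2732]
tool_rot: [-0.001, 0.998, -0.066, 0.003]
contact_force: [-0.4, -0.4, -0.3]
gripper_width: -0.002
```

```bash
python3 -c "
from st import *
st();print(hand_in())"
```

```text
t 25.93 tcp [ 0.4638 -0.2171  0.2732] press xy [   3.6 -238.6] yawY -97.6 tilt [ 0.005  0.001 -1.   ] q [-0.65  0.31  1.2   1.94 -0.33  1.1  -1.02] F [-0.4 -0.4 -0.3]
the job is handed in; nothing more can be done
None
```

The job is handed in at about 26 s. The slide is home and the wheel has gone round one turn. `hand_in()` reports no verdict, so these are my own checks.

- **Slide:** I pushed the end plate with shut fingers until it met the stop, with about 22 N on the wrist. In the last top picture the plate lies where the geometry puts it when home.
- **Wheel:** I pushed the handle clockwise in two strokes, about 200° and then 160°, with one re-approach between them. The last scene picture shows the handle roughly 5° (5 mm) short of where it began, against the 20° allowed.
- **Ram and module:** I could not measure the ram's force or the module's height. From the wheel angle I work out about 4.4 mm of press, or about 6 N on the bed, against the 2.5 mm and 2 N needed.
- **Surroundings:** The driver, tape roll, foam pad and spare nest look unmoved in the last pictures. The scanner I only saw in part at the end, and no move went near it. The hand is clear, with the fingertips 27 cm above the worktop and no contact force.

Nothing failed. The only disagreement was in the wrist camera views, which differed from the fitted press pose by 2–8 mm. The largest differences came while the arm was still settling, and none affected the pushes.

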